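# Load, lock and start the bench debubbling chamber

### The job

Load the debubbling machine for a run: take every phone screen out of the grooved holder and lean it in the open chamber, standing on a long edge and tilted back against a pair of pins of its own, no two touching. Then put the lid on: turn it until its wide and narrow lugs match the wide and narrow notches of the flange so that it drops home flat, and turn it clockwise (seen from above) to its stop to lock it. Only when the lid is locked press the start button fully in and let go; do not disturb the bottle, the stack of moulds or the roll of tape.

Things in the scene. Friction and masses are not known exactly. Their poses are not given: they have to be found in the camera images.
- chamber: Debubbling machine, fixed: white square housing 300 x 300 mm, deck 100 mm high, with a round open chamber (clear radius 98 mm, floor at height 35 mm) sunk in its middle under a steel flange (inner radius 106, outer 131, from 112 to 118 mm high). Origin: centre of its underside; z up; +x towards the wide notch.
- seat (a point): On the chamber's axis at the height of the lid's ledge (101.5 mm; radius 98 to 120 mm), 16.5 mm below the flange's top: the lid's origin comes here when it has dropped through the flange, wide lug in the wide notch. The lid then turns clockwise (from above) 0.60 to 0.62 rad to a stop, lugs under the flange; 0.45 rad counts as locked. It cannot turn the other way.
- notch_wide (a point): Middle of the wide notch, at the chamber's +x, at the flange's top, 113 mm from the axis; cut out to radius 120 mm, half angle 0.30 rad
- notch_narrow (a point): Middle of the narrow notch, at the chamber's -x, at the flange's top, 113 mm from the axis; cut out to radius 120 mm, half angle 0.175 rad
- place1 (a point): Place 1 of 3 on the chamber floor (axes as the chamber's), 46 mm apart along x. Two steel pins, 8 mm thick, 42 mm tall, at y = -42 and 42 mm, faces 12 mm towards -x of this point; foot rail along y, 6 mm high, 10.5 mm towards +x. A screen with its lower -x edge here, along y, leans on the pins, top towards -x, about 0.28 rad from upright (0.12 to 0.5 will do).
- place2 (a point): Place 2 of 3 on the chamber floor (axes as the chamber's), 46 mm apart along x. Two steel pins, 8 mm thick, 42 mm tall, at y = -42 and 42 mm, faces 12 mm towards -x of this point; foot rail along y, 6 mm high, 10.5 mm towards +x. A screen with its lower -x edge here, along y, leans on the pins, top towards -x, about 0.28 rad from upright (0.12 to 0.5 will do).
- place3 (a point): Place 3 of 3 on the chamber floor (axes as the chamber's), 46 mm apart along x. Two steel pins, 8 mm thick, 42 mm tall, at y = -42 and 42 mm, faces 12 mm towards -x of this point; foot rail along y, 6 mm high, 10.5 mm towards +x. A screen with its lower -x edge here, along y, leans on the pins, top towards -x, about 0.28 rad from upright (0.12 to 0.5 will do).
- holder: Grooved plastic holder on the bench, fixed, 130 x 150 x 32 mm; three grooves along its y, 10 mm wide and 26 mm deep, at x = -45, 0, 45 mm; groove bottoms 6 mm above its origin (centre of underside)
- screen1: Phone screen assembly, dark glass slab 8 x 130 x 64 mm (its x, y, z), 0.11 kg, both faces alike; starts upright on a long edge in a groove of the holder. Origin: middle of its lower long edge; z up along its 64 mm height. Two or three screens are present.
- screen2: Phone screen assembly, dark glass slab 8 x 130 x 64 mm (its x, y, z), 0.11 kg, both faces alike; starts upright on a long edge in a groove of the holder. Origin: middle of its lower long edge; z up along its 64 mm height. Two or three screens are present.
- screen3: Phone screen assembly, dark glass slab 8 x 130 x 64 mm (its x, y, z), 0.11 kg, both faces alike; starts upright on a long edge in a groove of the holder. Origin: middle of its lower long edge; z up along its 64 mm height. Two or three screens are present.
- lid: Loose lid lying flat: aluminium plate 8 mm thick, radius 104 mm, raised edge to 16 mm, about 0.75 kg; two lugs 8 mm thick reach to radius 117 mm, the wide one at +x (half angle 0.27 rad), the narrow one at -x (0.145 rad). Origin: centre of its underside, z up. Black bar handle along its x: 110 mm long, 14 wide, 16 tall, its middle 44 mm above the origin, posts at x = -47 and 47 mm
- lid_wide (a point): Tip of the lid's wide lug, 112 mm from the lid's axis, at mid thickness
- lid_grip (a point): Middle of the lid's bar handle
- start_top (a point): Top centre of the start button, a round push button 26 mm across standing on the deck at the housing's corner (x = 122, y = -122 mm in the chamber's frame, top 122 mm above the origin); pressed straight down
- start (a joint): Travel of the start button, 0 = out, 0.006 m = fully in (5 N); springs back
- bottle: Bystander: white bottle, 60 mm across, 140 mm tall. Origin: centre of underside
- moulds: Bystander: stack of screen moulds, 80 x 160 x 38 mm. Origin: centre of underside
- tape: Bystander: roll of amber tape lying flat, 76 mm across, 25 mm tall, with a 50 mm hole. Origin: centre of underside
Not all that is in view belongs to the job. Leave any pink or yellow look-alike of the screen3 alone. What is shaped like the screen1 but orange is not meant.

How it is judged:
On the way, in this order (a step that is already met when the one before it is completed fails the run):
1. every screen leans against its own pins in the chamber, none touching another (horizontal distance between each of screen1, screen2, screen3 and chamber below 0.08 m and z of screen1 in the frame of chamber between 0.03 and 0.045 m and angle between screen1's own z axis and vertical between 0.12 and 0.5 rad and linear speed of each of screen1, screen2, screen3 below 0.03 m/s and z of screen2 in the frame of chamber between 0.03 and 0.045 m and angle between screen2's own z axis and vertical between 0.12 and 0.5 rad and z of screen3 in the frame of chamber between 0.03 and 0.045 m and angle between screen3's own z axis and vertical between 0.12 and 0.5 rad and distance between screen1 and screen2 above 0.03 m and distance between each of screen1, screen2 and screen3 above 0.03 m), for 0.2 s.
2. the lid is down on its ledge and turned clockwise to the locked position (horizontal distance between lid and chamber below 0.006 m and z of lid in the frame of chamber below 0.1055 m and angle between lid's own z axis and vertical below 0.05 rad and y of lid_wide in the frame of chamber below -0.045 m and x of lid_wide in the frame of chamber above 0.05 m), for 0.2 s.
3. the start button is pressed in (value of joint start above 0.004 m), for 0.05 s.
At the end, for the whole second after the job is handed in: Each screen stands on a long edge in the chamber, tilted back 0.12 to 0.5 rad, 30 mm or more from the others (centres), at rest; the lid is flat on its ledge within 6 mm of the axis, turned clockwise 0.45 rad or more from the notches; the start button is out again (all of step 1 and all of step 2 and value of joint start below 0.002 m and linear speed of lid below 0.02 m/s); the robot touches nothing.
It fails at once if the start button is pressed while the lid is not locked (value of joint start above 0.004 m and not (horizontal distance between lid and chamber below 0.006 m and z of lid in the frame of chamber below 0.1055 m and angle between lid's own z axis and vertical below 0.05 rad and y of lid_wide in the frame of chamber below -0.045 m and x of lid_wide in the frame of chamber above 0.05 m)).
It fails at once if a bystander (bottle, moulds, tape) is moved by more than 30 mm (distance of any of bottle, moulds, tape from where it was at the start of the episode above 0.03 m).
Of screen1, screen2, screen3 only 2 to 3 are there at a start; the rules pass over those that are not, and their reading is None.
At some moment in a run one of lid may be knocked a few centimetres aside while the robot is not near it.
Once in a run the grip may slacken for a moment while it holds something.
It also fails if it takes over 208 s, if anything falls off the work surface, if the arm or the gripper's body presses on something with over 40 N, if the wrist force passes 120 N, or if a joint passes its speed limit or range.

### The arm

A 6-joint arm with a two-finger parallel gripper is mounted at the origin on the work surface. World frame = base frame: x ahead of the robot, y to its left, z up, the work surface at z = 0. Lengths are in m, angles in rad, forces in N, time in s.
With the tool pointing down it reaches from about 0.35 to 0.975 m from the base axis. Payload 4.9 kg.
Tool frame: the origin (TCP) lies midway between the tips of the shut fingers; the grasp point (between the pads) lies 19 mm behind it; z points along the fingers, y is the line along which they close (so a half turn about z gives the same grasp; the last joint's range is limited). The gripper opens to 85 mm and grips with 20 to 120 N. Pads are 22 mm wide; open, the fingers measure 114 mm over their backs; the gripper's body (76 mm by 85 mm) begins 54 mm behind the grasp point. The pads swing forward as they close: fully open they stand 13 mm farther back than shut.
Start: joints at [-1.378, 0.053, 1.613, -0, 1.476, -0.119], TCP at [0.192, -0.595, 0.231] pointing down, gripper open.
Joint ranges: [-3.01, 3.01], [-1.01, 2.22], [0.06, 2.58], [-1.02, 4.17], [0.09, 2.62], [-3.14, 3.14]. Speed limits (rad/s): [2.57, 2.57, 3.14, 3.14, 3.14, 3.14].

### API

Orientations are given as a rotation vector (axis times angle).
In Python, from station import ctrl gives the robot as it stands.
- The arm moves only by the shell command python3 -m handwheel 'ROWS' [FORCE]. ROWS is JSON, a list of rows, each an object with "gripper": the gripper command: -1 is fully open, 1 is shut, values between are in proportion; "offset": the shift along the tool's x, y, z in mm, a list of three; "rotation": the turn, a rotation vector about the tool's x, y, z in rad, a list of three. A call has exactly 8 rows; each row is the pose to reach, as a shift and turn from the pose commanded when the call began, along the tool's axes at that moment; what a row does not reach only later rows make up. A row lasts 1/8 s, in which the tool goes at most 62.5 mm and 10.7 degrees, less where a joint would pass 70% of its speed; a pose out of reach is approached as far as the arm can. A call with a gripper value outside its range is refused whole. The fingers move at their own pace and stop on an object; FORCE is the grip in N (left out, the last holds). Time passes only in rows, so rows that repeat a pose let the fingers close, or fill a call up. It gives the time, the measured TCP pose, the force, the opening and the grip force at its end, in the units of the state.
- ctrl.get_obs(): the state, without advancing time (a new reading comes with each control period).
- ctrl.get_image(name): name is "scene" or "top" or "wrist"; returns a dict with "image" (480x640x3 uint8, red, green, blue), "fovy" (degrees; the focal length in pixels is half the picture's height over the tangent of half this angle, whatever the lens; pixels are square), "cx", "cy" (the principal point, pixels), "k1" (the pictures are not rectified: a ray, as slopes to the right and down, at radius r is drawn at 1 + k1 r^2 times it, then the intrinsics apply), "xyz" and "attitude" of the camera in the world. Camera axes: x right, y up, looking along -z (the intrinsics and any distortion apply to the point x, -y, -z); pixel columns grow to the right and rows downward; lengths in m; the calibration is good to about 2 mm. A picture is of the moment at which its call begins. There is no depth.
- ctrl.finish_job(): hands the job in; it is judged then, once.
The state is a dict: "t": time; "q": joint angles; "dq": joint speeds; "effort": joint torques, N m; "tool_pos": TCP position; "tool_rot": TCP orientation; "contact_force": force on the tool from outside, world axes, zero at the start; "wrist_torque": the same for the moment, N m; "opening": finger opening in m; "grip_force": force on a finger pad.
Only numpy, scipy, OpenCV 4.12 (cv2) and the standard library are available. Lean on these libraries where they do the work, as an engineer would, in place of code of your own. Each camera call takes 0.05 s, during which the arm holds its last target. There are 200 camera calls.

## Working session

There is one attempt and no reset: what is moved stays moved. The work goes in short steps, Python scripts to look and compute and a shell command to move; the robot and the scene stay as the last step left them, time stands still between calls to the robot, and variables do not carry over. Pictures are saved under pics/ and viewed, at most 14 in all, crops included, and the job is handed in when it is done.

```bash
ls; mkdir -p pics; cat > h.py <<'E'
import numpy as np, cv2
from scipy.spatial.transform import Rotation as R
from station import ctrl
def shot(n,save=None):
    d=ctrl.get_image(n)
    if save: cv2.imwrite('pics/'+save,d['image'][:,:,::-1])
    return d
def cam(d):
    a=np.array(d['attitude'],float)
    Rm=a if a.shape==(3,3) else R.from_rotvec(a).as_matrix() if a.size==3 else R.from_quat(a).as_matrix()
    f=240/np.tan(np.radians(d['fovy'])/2); return Rm,f,np.array(d['xyz'])
def ray(d,u,v):
    Rm,f,c=cam(d); x=(u-d['cx'])/f; y=(v-d['cy'])/f; a,b=x,y
    for _ in range(30):
        s=1+d['k1']*(a*a+b*b); a,b=x/s,y/s
    return c,Rm@np.array([a,-b,-1])
def onz(d,u,v,z):
    c,r=ray(d,u,v); return c+r*(z-c[2])/r[2]
def pix(d,p):
    Rm,f,c=cam(d); q=Rm.T@(np.array(p)-c); a,b=q[0]/-q[2],-q[1]/-q[2]; s=1+d['k1']*(a*a+b*b)
    return np.array([d['cx']+f*a*s,d['cy']+f*b*s])
def two(d1,p1,d2,p2):
    c1,r1=ray(d1,*p1);c2,r2=ray(d2,*p2)
    t=np.linalg.lstsq(np.c_[r1,-r2],c2-c1,rcond=None)[0]
    a,b=c1+r1*t[0],c2+r2*t[1]; return (a+b)/2,np.linalg.norm(a-b)
def st():
    o=ctrl.get_obs(); return o
E
python3 - <<'E'
from h import *
for n in('top','scene'):
    d=shot(n,n+'0.png'); print({k:d[k] for k in d if k!='image'})
print(st())
E
```

```text
pics
{'fovy': 52.339295418708424, 'cx': 320.31154541760395, 'cy': 239.1307077239838, 'k1': 0.023158276430519133, 'xyz': array([ 0.28328422, -0.0304478 ,  1.51722743]), 'attitude': array([ 0.14506644, -0.13522526, -1.55728455])}
{'fovy': 43.17508439650033, 'cx': 322.4648120945258, 'cy': 245.09221061784592, 'k1': -0.11460444970810765, 'xyz': array([ 1.65273354, -0.14432529,  1.31701108]), 'attitude': array([0.59218677, 0.54334046, 1.37481828])}
{'t': 0.1, 'q': array([-1.37798491e+00,  5.33212775e-02,  1.61415942e+00, -2.41100183e-05,
        1.47603406e+00, -1.18997482e-01]), 'dq': array([ 0.00065488, -0.00078325, -0.00223557, -0.00105497,  0.00021803,
       -0.00014794]), 'effort': array([ 2.52614655e-04, -3.94904029e+01, -3.71364033e+01, -1.67223757e-04,
        3.90665402e-03, -4.28344720e-06]), 'tool_pos': array([ 0.19162249, -0.59429565,  0.23016547]), 'tool_rot': array([-3.10159265e+00, -4.87512001e-01,  1.48987284e-04]), 'contact_force': array([-0.54092247,  0.59664144,  0.75252583]), 'wrist_torque': array([ 0.00597435,  0.00075362, -0.03434252]), 'grip_force': 0.0, 'opening': 0.08510821950228079}
```

View pics/top0.png

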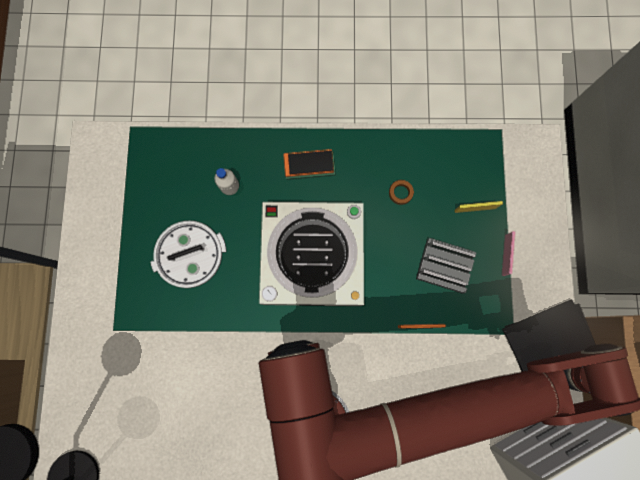

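View pics/scene0.png

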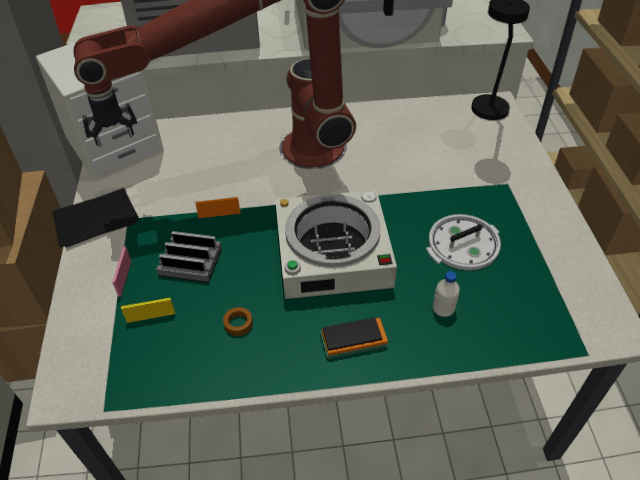

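Top view: chamber at (312,252), with the wide notch probably at (312,216) and the green button at (354,211). Lid at (188,253), holder at (447,264). Screen candidates: dark slabs in the holder grooves (about 455,246 / 447,264 / 438,284). Look-alikes: yellow (479,207), pink (510,252), orange (422,326). I choose the dark slabs in the holder and check them in close crops.

```bash
python3 - <<'E'
import cv2,numpy as np
t=cv2.imread('pics/top0.png');s=cv2.imread('pics/scene0.png')
z=lambda im,x,y,w,h,W,H:cv2.resize(im[y:y+h,x:x+w],(W,H),interpolation=cv2.INTER_CUBIC)
a=np.hstack([z(t,260,200,106,106,400,400),z(t,400,220,90,90,400,400)])
b=np.hstack([z(s,150,225,80,60,400,200),z(t,145,210,90,45,400,200)])
cv2.imwrite('pics/crop1.png',np.vstack([a,b]))
E
```

```text
(no output)
```

View pics/crop1.png

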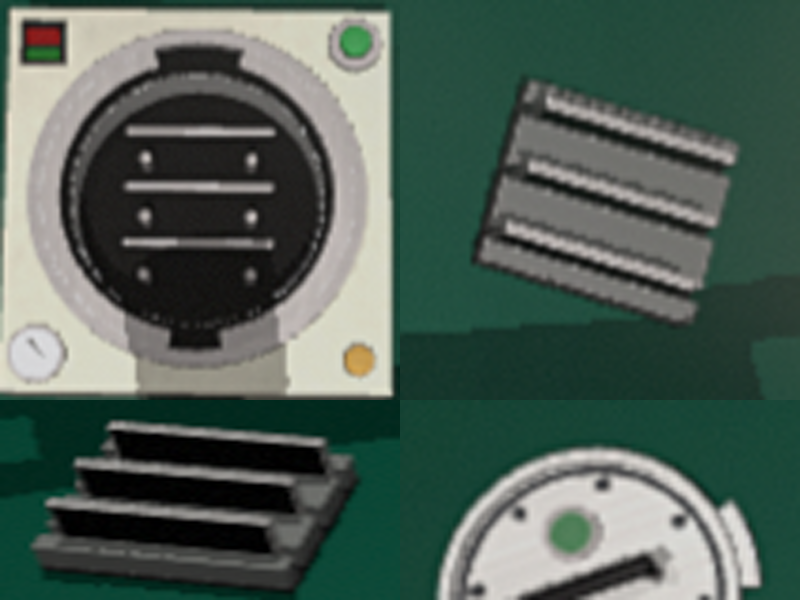

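The crops show three dark slabs with light top edges in the grooves. The wide notch faces up in the picture (world +x), with the green start button at its upper right. The lid's wide lug is at the upper right, near (222,243).

```bash
python3 - <<'E'
from h import *
d=shot('top','top1.png'); im=d['image']; hsv=cv2.cvtColor(im,cv2.COLOR_RGB2HSV); g=cv2.cvtColor(im,cv2.COLOR_RGB2GRAY)
def roi(m,x0,x1,y0,y1):
    o=np.zeros_like(m);o[y0:y1,x0:x1]=m[y0:y1,x0:x1];return o
green=((hsv[...,0]>60)&(hsv[...,0]<95)&(hsv[...,1]>90)).astype(np.uint8)*255
def big(m): return max(cv2.findContours(m,cv2.RETR_EXTERNAL,cv2.CHAIN_APPROX_NONE)[0],key=cv2.contourArea)
# housing outline (not green)
c=big(cv2.morphologyEx(roi(cv2.bitwise_not(green),250,375,192,305),cv2.MORPH_OPEN,np.ones((7,7))))
m=roi((g>150).astype(np.uint8)*255,250,375,192,312)
c=big(cv2.morphologyEx(m,cv2.MORPH_CLOSE,np.ones((3,3))))
q=cv2.approxPolyDP(cv2.convexHull(c),6,True)[:,0]
P=[onz(d,*p,0.1)[:3] for p in q]; print('housing',q.tolist(),np.round(P,4).tolist())
# notches/ button
b=((hsv[...,0]>50)&(hsv[...,0]<80)&(g>75)&(hsv[...,1]>100)).astype(np.uint8)*255
b=roi(b,340,368,200,222); M=cv2.moments(b,True); print('btn',onz(d,M['m10']/M['m00'],M['m01']/M['m00'],0.122))
# lid
m=roi((g>120).astype(np.uint8)*255,130,235,200,300); c=big(cv2.morphologyEx(m,cv2.MORPH_CLOSE,np.ones((5,5))))
e=cv2.fitEllipse(c); pts=np.array([onz(d,*p,0.016)[:2] for p in c[:,0]])
# circle fit robust
k=np.ones(len(pts),bool)
for _ in range(6):
    A=np.c_[2*pts[k],np.ones(k.sum())]; s=np.linalg.lstsq(A,(pts[k]**2).sum(1),rcond=None)[0]; r=np.sqrt(s[2]+s[:2]@s[:2]); dd=np.hypot(*(pts-s[:2]).T)-r; k=abs(dd)<0.003
print('lid',s[:2],r)
ol=pts[dd>0.006]-s[:2]; an=np.degrees(np.arctan2(ol[:,1],ol[:,0])); print('lug angles',np.round(np.sort(an),0).astype(int).tolist())
m=roi((g<60).astype(np.uint8)*255,150,225,225,282); n,l,S,C=cv2.connectedComponentsWithStats(m); i=1+S[1:,4].argmax()
yx=np.argwhere(l==i); H=np.array([onz(d,x,y,0.052)[:2] for y,x in yx]); hc=H.mean(0); u=np.linalg.svd(H-hc)[2][0]; L=(H-hc)@u; print('handle',hc,np.degrees(np.arctan2(u[1],u[0])),np.ptp(L),len(L), 'mid',hc+u*(L.max()+L.min())/2)
# screens
m=roi((g>115).astype(np.uint8)*255,410,485,225,300)
n,l,S,C=cv2.connectedComponentsWithStats(m)
for i in range(1,n):
    if S[i,4]>30:
        yx=np.argwhere(l==i); H=np.array([onz(d,x,y,0.070)[:2] for y,x in yx]); hc=H.mean(0); U,sv,V=np.linalg.svd(H-hc);u=V[0];L=(H-hc)@u
        print('screen',S[i].tolist(),hc.round(4),'mid',(hc+u*(L.max()+L.min())/2).round(4),np.degrees(np.arctan2(u[1],u[0])).round(1),np.ptp(L).round(4),np.ptp((H-hc)@V[1]).round(4))
E
```

```text
housing [[263, 202], [362, 203], [363, 304], [260, 303]] [[0.6506, 0.1521, 0.1], [0.6499, -0.1438, 0.1], [0.3507, -0.1449, 0.1], [0.3508, 0.1516, 0.1]]
btn [ 0.62096363 -0.11740781  0.122     ]
lid [0.50561102 0.39383586] 0.10370827915417961
lug angles [-86, -86, -86, -84, -83, -81, -80, -78, -76, -75, -73, -71, -70, -68, -66, -65, -63, -61, -59, -58, -56, -55, -54, 103, 104, 106, 107, 109, 111, 112, 114, 116, 117, 119, 120]
handle [0.55436113 0.48435344] 166.1664574415696 0.11738828908551034 263 mid [0.53842812 0.48827685]
screen [433, 240, 42, 17, 129] [ 0.5192 -0.4187] mid [ 0.5193 -0.4184] -107.1 0.128 0.0124
screen [425, 247, 12, 9, 35] [ 0.5144 -0.3466] mid [ 0.5146 -0.3473] -67.3 0.0379 0.0209
screen [429, 256, 43, 15, 125] [ 0.4761 -0.4054] mid [ 0.476  -0.4057] -107.0 0.1279 0.0096
screen [421, 260, 49, 25, 373] [ 0.4485 -0.3877] mid [ 0.4477 -0.39  ] -108.9 0.1433 0.0376
screen [419, 274, 47, 18, 160] [ 0.4176 -0.3791] mid [ 0.4174 -0.3798] -106.9 0.1405 0.0118
```

```bash
cat >> h.py <<'E'
def Rt(psi,tilt=0,axis=(0,1,0)):
    p=np.radians(psi); y=np.array([np.cos(p),np.sin(p),0]); z=np.array([0,0,-1.]); x=np.cross(y,z)
    return R.from_rotvec(np.array(axis)*tilt)*R.from_matrix(np.c_[x,y,z])
def go(p,Rg):
    "offset mm and rotvec from the measured pose to the target"
    o=st(); Rc=R.from_rotvec(o['tool_rot']); off=Rc.inv().apply(np.array(p)-o['tool_pos'])*1000; rv=(Rc.inv()*Rg).as_rotvec()
    print('off',off.round(1),'rot',rv.round(3),'deg',np.degrees(np.linalg.norm(rv)).round(1),'pos',o['tool_pos'].round(4),'t',round(o['t'],1),'open',round(o['opening'],4),'F',o['contact_force'].round(1),'grip',round(o['grip_force'],1))
E
python3 - <<'E'
from h import *
go([.476,-.4054,.2],Rt(-17)); go([.476,-.4054,.2],Rt(163))
d=shot('top'); im=d['image']
for v in (234.7,249.6,264.5): print(onz(d,312,v,.041))
print(cv2.cvtColor(im,cv2.COLOR_RGB2GRAY)[225:285,312].tolist())
d=shot('wrist'); print(d['xyz'],d['attitude'],cam(d)[0][:,2], d['fovy'])
E
```

```text
off [328.6 -92.6  30.5] rot [-0.001 -0.001 -0.962] deg 55.1 pos [ 0.1916 -0.5944  0.2303] t 0.1 open 0.0854 F [-1.  -0.1 -0.8] grip 0.0
off [328.6 -92.6  30.5] rot [-1.000e-03  2.000e-03  2.179e+00] deg 124.9 pos [ 0.1916 -0.5944  0.2303] t 0.1 open 0.0854 F [-1.  -0.1 -0.8] grip 0.0
[0.56352512 0.00581555 0.041     ]
[0.51712088 0.00523562 0.041     ]
[0.47122758 0.00466098 0.041     ]
[29, 28, 31, 34, 32, 33, 28, 32, 89, 163, 165, 53, 25, 28, 32, 32, 33, 31, 31, 32, 30, 24, 38, 124, 179, 129, 39, 23, 29, 29, 29, 27, 30, 33, 31, 28, 24, 25, 83, 113, 67, 19, 14, 19, 23, 22, 19, 22, 18, 20, 20, 20, 18, 22, 19, 19, 19, 16, 19, 19]
[ 0.25598852 -0.57255897  0.37189384] [-0.23517413  0.17305192 -1.24945704] [0.25716268 0.0816829  0.96290979] 70.20329663834093
```

```bash
python3 -m handwheel '[{"gripper":0.4,"offset":[41,-11,4],"rotation":[0,0,-0.12]},{"gripper":0.4,"offset":[82,-23,8],"rotation":[0,0,-0.24]},{"gripper":0.4,"offset":[123,-35,11],"rotation":[0,0,-0.36]},{"gripper":0.4,"offset":[164,-46,15],"rotation":[0,0,-0.48]},{"gripper":0.4,"offset":[205,-58,19],"rotation":[0,0,-0.6]},{"gripper":0.4,"offset":[246,-70,23],"rotation":[0,0,-0.72]},{"gripper":0.4,"offset":[287,-81,27],"rotation":[0,0,-0.84]},{"gripper":0.4,"offset":[329,-93,30],"rotation":[0,0,-0.962]}]' 40
python3 - <<'E'
from h import *
go([.476,-.4054,.2],Rt(-17))
d=shot('wrist','w1.png'); print(d['xyz'])
for p in [(.5192,-.4187),(.476,-.4054),(.433,-.392)]: print(pix(d,[*p,.07]))
E
```

```text
t: 1.25
tool_pos: [0.4773, -0.4045, 0.201]
tool_rot: [-2.522, -1.873, 0.0]
contact_force: [0.3, -0.1, -0.2]
opening: 0.026
grip_force: 0.0
off [-1.3 -1.   1. ] rot [-0.    -0.     0.004] deg 0.2 pos [ 0.4773 -0.4045  0.201 ] t 1.2 open 0.026 F [ 0.3 -0.1 -0.2] grip 0.0
[ 0.49641802 -0.33800361  0.34235711]
[370.09166683 228.6234195 ]
[315.27720129 228.25260916]
[260.63442249 227.71419981]
```

View pics/w1.png

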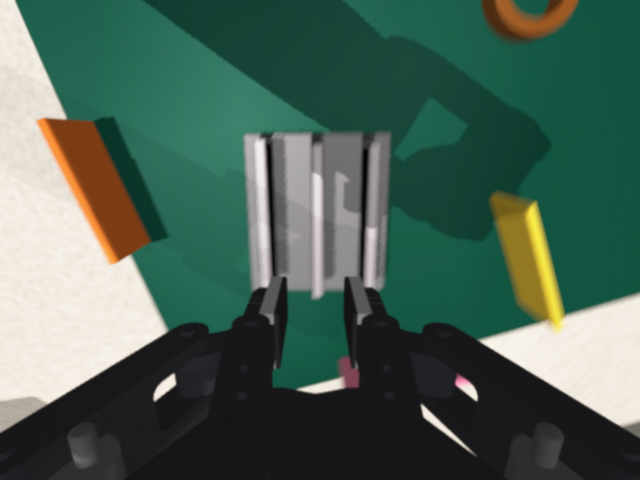

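The wrist view shows three light top edges, at columns of about 262, 317 and 372 (rows 138–295). The orange slab on the left and the yellow one on the right are the decoys.

```bash
python3 - <<'E'
from h import *
d=shot('wrist'); g=cv2.cvtColor(d['image'],cv2.COLOR_RGB2GRAY)
for u0,u1,e in [(250,274,285),(306,328,290),(362,382,285)]:
    rows=np.arange(145,e,5); P=[]
    for v in rows:
        r=g[v,u0:u1].astype(float); w=np.clip(r-(r.max()-25),0,None); P.append(onz(d,u0+(w*np.arange(u1-u0)).sum()/w.sum(),v,.07)[:2])
    P=np.array(P); c=np.median(P,0); u=np.linalg.svd(P-P.mean(0))[2][0]; print(P[0].round(4),P[-1].round(4),P.mean(0).round(4),np.degrees(np.arctan2(u[1],u[0])).round(1))
    print(g[120:310:4,(u0+u1)//2].tolist())
go([.476,-.4054,.15],Rt(-17))
E
```

```text
[ 0.4515 -0.324 ] [ 0.4205 -0.4319] [ 0.4374 -0.3764] -106.8
[105, 106, 105, 103, 103, 51, 36, 82, 11, 10, 14, 19, 21, 26, 30, 35, 43, 51, 58, 63, 72, 77, 86, 95, 107, 114, 130, 143, 152, 160, 166, 173, 182, 174, 182, 184, 189, 192, 195, 196, 197, 212, 62, 25, 26, 43, 73, 87]
[ 0.5003 -0.3384] [ 0.4622 -0.449 ] [ 0.4801 -0.3912] -107.7
[55, 55, 87, 92, 92, 65, 64, 67, 66, 114, 112, 111, 108, 107, 109, 138, 134, 130, 127, 125, 123, 115, 114, 111, 109, 100, 99, 95, 95, 91, 90, 89, 90, 88, 86, 84, 85, 84, 84, 83, 81, 88, 114, 115, 103, 72, 72, 69]
[ 0.5436 -0.351 ] [ 0.5073 -0.4574] [ 0.5241 -0.4019] -107.7
[56, 57, 56, 54, 55, 55, 109, 112, 112, 158, 158, 157, 156, 154, 152, 148, 145, 139, 133, 129, 123, 119, 114, 107, 104, 103, 104, 104, 106, 105, 100, 94, 95, 95, 94, 94, 93, 93, 95, 93, 94, 100, 61, 24, 23, 24, 27, 26]
off [-3.5 -1.9 50.6] rot [-0.    -0.002  0.005] deg 0.3 pos [ 0.4788 -0.4027  0.2006] t 1.4 open 0.026 F [-1.  -0.8 -0.8] grip 0.0
```

```bash
python3 - <<'E'
from h import *
d=shot('top'); g=cv2.cvtColor(d['image'],cv2.COLOR_RGB2GRAY).astype(float)
for v0 in (242.4,257.3,272.4):
  for u0 in (299,326.8):
    u,v=int(round(u0)),int(round(v0)); w=np.clip(g[v-4:v+5,u-4:u+5]-45,0,None); yy,xx=np.mgrid[v-4:v+5,u-4:u+5]; a,b=(w*xx).sum()/w.sum(),(w*yy).sum()/w.sum()
    print(round(a,1),round(b,1),onz(d,a,b,.077).round(4),onz(d,a,b,.07).round(4))
for v0 in (234,249,264):
  for u in (300,312,324):
    w=np.clip(g[v0-4:v0+5,u]-45,0,None); print(v0,u,onz(d,u,(w*np.arange(v0-4,v0+5)).sum()/w.sum(),.041).round(4))
go([.4757,-.4053,.10],Rt(-17.3));go([.4757,-.4053,.044],Rt(-17.3))
E
```

```text
298.2 241.6 [0.5352 0.0461 0.077 ] [0.5364 0.0465 0.07  ]
326.2 242.2 [ 0.5342 -0.0379  0.077 ] [ 0.5355 -0.038   0.07  ]
297.9 256.8 [0.4892 0.046  0.077 ] [0.4902 0.0464 0.07  ]
326.1 257.2 [ 0.4889 -0.0379  0.077 ] [ 0.4899 -0.0379  0.07  ]
297.5 272.2 [0.4432 0.0463 0.077 ] [0.444  0.0467 0.07  ]
325.9 272.5 [ 0.4432 -0.0376  0.077 ] [ 0.444  -0.0376  0.07  ]
234 300 [0.5648 0.0428 0.041 ]
234 312 [0.5647 0.0058 0.041 ]
234 324 [ 0.5645 -0.0311  0.041 ]
249 300 [0.519 0.042 0.041]
249 312 [0.5189 0.0053 0.041 ]
249 324 [ 0.5187 -0.0315  0.041 ]
264 300 [0.4729 0.0412 0.041 ]
264 312 [0.473  0.0047 0.041 ]
264 324 [ 0.473  -0.0318  0.041 ]
off [ -1.8  -1.2 100.8] rot [-0.001 -0.     0.008] deg 0.4 pos [ 0.4775 -0.404   0.2008] t 1.4 open 0.0257 F [-0.7  0.8 -0. ] grip 0.0
off [ -1.8  -1.2 156.8] rot [-0.001 -0.     0.008] deg 0.4 pos [ 0.4775 -0.404   0.2008] t 1.4 open 0.0257 F [-0.7  0.8 -0. ] grip 0.0
```

```bash
python3 -m handwheel '[{"gripper":0.4,"offset":[-2,-1,25],"rotation":[0,0,0.006]},{"gripper":0.4,"offset":[-2,-1,50],"rotation":[0,0,0.006]},{"gripper":0.4,"offset":[-2,-1,75],"rotation":[0,0,0.006]},{"gripper":0.4,"offset":[-2,-1,100],"rotation":[0,0,0.006]},{"gripper":0.4,"offset":[-2,-1,120],"rotation":[0,0,0.006]},{"gripper":0.4,"offset":[-2,-1,135],"rotation":[0,0,0.006]},{"gripper":0.4,"offset":[-2,-1,147],"rotation":[0,0,0.006]},{"gripper":0.4,"offset":[-2,-1,157],"rotation":[0,0,0.006]}]'
python3 - <<'E'
from h import *
go([.4757,-.4053,.044],Rt(-17.3))
E
python3 -m handwheel '[{"gripper":0.6,"offset":[0,0,0],"rotation":[0,0,0]},{"gripper":0.8,"offset":[0,0,0],"rotation":[0,0,0]},{"gripper":1,"offset":[0,0,0],"rotation":[0,0,0]},{"gripper":1,"offset":[0,0,0],"rotation":[0,0,0]},{"gripper":1,"offset":[0,0,0],"rotation":[0,0,0]},{"gripper":1,"offset":[0,0,0],"rotation":[0,0,0]},{"gripper":1,"offset":[0,0,0],"rotation":[0,0,0]},{"gripper":1,"offset":[0,0,0],"rotation":[0,0,0]}]' 60
python3 - <<'E'
from h import *
go([.4757,-.4053,.044],Rt(-17.3))
E
```

```text
t: 2.4
tool_pos: [0.475, -0.4073, 0.0441]
tool_rot: [2.531, 1.86, 0.0]
contact_force: [-0.2, -0.1, 0.2]
opening: 0.0259
grip_force: 0.0
off [2.1 0.1 0.1] rot [ 0.001  0.    -0.001] deg 0.1 pos [ 0.475  -0.4073  0.0441] t 2.4 open 0.0259 F [-0.2 -0.1  0.2] grip 0.0
t: 3.4
tool_pos: [0.4754, -0.4075, 0.0451]
tool_rot: [2.53, 1.86, 0.001]
contact_force: [2.7, -0.4, 3.3]
opening: 0.0067
grip_force: 60.0
off [ 2.2 -0.4  1.1] rot [ 0.002  0.001 -0.001] deg 0.1 pos [ 0.4754 -0.4075  0.0451] t 3.4 open 0.0067 F [ 2.7 -0.4  3.3] grip 60.0
```

```bash
cat >> h.py <<'E'
PL=[.4595,.505,.551]
def place(i,h,tilt=0.2,dx=0,loc=(2,-4,38.5),psi=0):
    Rg=Rt(psi,-tilt); edge=np.array([PL[i-1]+dx,.0042,.035+h]); go(edge-Rg.apply(np.array(loc)/1000),Rg)
E
python3 -m handwheel '[{"gripper":1,"offset":[0,0,-10],"rotation":[0,0,0]},{"gripper":1,"offset":[0,0,-25],"rotation":[0,0,0]},{"gripper":1,"offset":[0,0,-50],"rotation":[0,0,0]},{"gripper":1,"offset":[0,0,-75],"rotation":[0,0,0]},{"gripper":1,"offset":[0,0,-105],"rotation":[0,0,0]},{"gripper":1,"offset":[0,0,-135],"rotation":[0,0,0]},{"gripper":1,"offset":[0,0,-160],"rotation":[0,0,0]},{"gripper":1,"offset":[0,0,-170],"rotation":[0,0,0]}]'
python3 - <<'E'
from h import *
place(2,.14)
E
```

```text
t: 4.4
tool_pos: [0.4743, -0.407, 0.215]
tool_rot: [-2.531, -1.86, 0.001]
contact_force: [-0.0, 0.2, -0.6]
opening: 0.0068
grip_force: 59.6
off [398.6 -96.5   1.4] rot [-0.199  0.031 -0.302] deg 20.8 pos [ 0.4743 -0.407   0.215 ] t 4.4 open 0.0068 F [-0.   0.2 -0.6] grip 59.6
```

```bash
python3 -m handwheel '[{"gripper":1,"offset":[50,-12,0],"rotation":[-0.025,0.004,-0.038]},{"gripper":1,"offset":[100,-24,0],"rotation":[-0.05,0.008,-0.076]},{"gripper":1,"offset":[150,-36,0],"rotation":[-0.075,0.012,-0.114]},{"gripper":1,"offset":[200,-48,0],"rotation":[-0.1,0.016,-0.152]},{"gripper":1,"offset":[250,-60,1],"rotation":[-0.125,0.02,-0.19]},{"gripper":1,"offset":[300,-72,1],"rotation":[-0.15,0.024,-0.228]},{"gripper":1,"offset":[350,-84,1],"rotation":[-0.175,0.028,-0.266]},{"gripper":1,"offset":[399,-96,1],"rotation":[-0.199,0.031,-0.302]}]'
python3 - <<'E'
from h import *
d=shot('wrist','w2.png')
place(2,.14);place(2,.02);place(2,.002)
E
```

```text
t: 5.4
tool_pos: [0.5008, 0.004, 0.2113]
tool_rot: [2.117, 2.119, 0.211]
contact_force: [0.5, 0.3, -0.9]
opening: 0.0066
grip_force: 59.6
off [-6.9  1.4 -2.2] rot [-0.002 -0.007  0.005] deg 0.5 pos [0.5003 0.0091 0.2111] t 5.5 open 0.007 F [-0.2  4.1 -1.5] grip 59.6
off [ -7.6 -22.2 115.4] rot [-0.002 -0.007  0.005] deg 0.5 pos [0.5003 0.0091 0.2111] t 5.5 open 0.007 F [-0.2  4.1 -1.5] grip 59.6
off [ -7.7 -25.7 133.1] rot [-0.002 -0.007  0.005] deg 0.5 pos [0.5003 0.0091 0.2111] t 5.5 open 0.007 F [-0.2  4.1 -1.5] grip 59.6
```

View pics/w2.png

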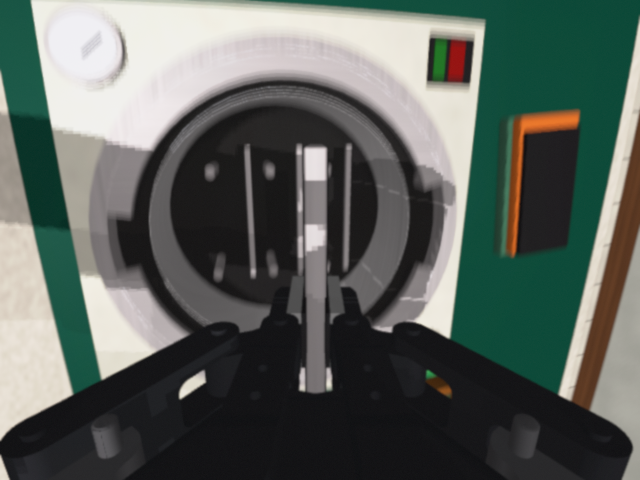

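The wrist view shows the slab held straight between the fingers at column 316, over the chamber. The rails are at columns 250, 300 and 347, with the pins between them.

```bash
python3 -m handwheel '[{"gripper":1,"offset":[0,0,0],"rotation":[0,0,0]},{"gripper":1,"offset":[0,-3,15],"rotation":[0,0,0]},{"gripper":1,"offset":[0,-8,40],"rotation":[0,0,0]},{"gripper":1,"offset":[0,-13,65],"rotation":[0,0,0]},{"gripper":1,"offset":[0,-18,90],"rotation":[0,0,0]},{"gripper":1,"offset":[0,-22,110],"rotation":[0,0,0]},{"gripper":1,"offset":[0,-23,115],"rotation":[0,0,0]},{"gripper":1,"offset":[0,-23,115],"rotation":[0,0,0]}]'
python3 - <<'E'
from h import *
place(2,.02);place(2,.001)
E
```

```text
t: 6.45
tool_pos: [0.5022, 0.0017, 0.0954]
tool_rot: [2.118, 2.115, 0.212]
contact_force: [0.5, -0.5, -0.1]
opening: 0.0069
grip_force: 59.6
off [ 0.5 -1.3  1.6] rot [-0.001 -0.    -0.001] deg 0.1 pos [0.5022 0.0017 0.0954] t 6.5 open 0.0069 F [ 0.5 -0.5 -0.1] grip 59.6
off [ 0.5 -5.1 20.2] rot [-0.001 -0.    -0.001] deg 0.1 pos [0.5022 0.0017 0.0954] t 6.5 open 0.0069 F [ 0.5 -0.5 -0.1] grip 59.6
```

```bash
python3 -m handwheel '[{"gripper":1,"offset":[0,-1,4],"rotation":[0,0,0]},{"gripper":1,"offset":[0,-2,8],"rotation":[0,0,0]},{"gripper":1,"offset":[0,-3,12],"rotation":[0,0,0]},{"gripper":1,"offset":[0,-4,15],"rotation":[0,0,0]},{"gripper":1,"offset":[0,-5,18],"rotation":[0,0,0]},{"gripper":1,"offset":[0,-5,20],"rotation":[0,0,0]},{"gripper":1,"offset":[0,-5,20],"rotation":[0,0,0]},{"gripper":1,"offset":[0,-5,20],"rotation":[0,0,0]}]'
python3 - <<'E'
from h import *
place(2,.001)
E
```

```text
t: 7.45
tool_pos: [0.5018, 0.0025, 0.0756]
tool_rot: [2.116, 2.116, 0.214]
contact_force: [-0.5, -0.7, -0.4]
opening: 0.0071
grip_force: 59.6
off [-0.3 -0.7  0.9] rot [ 0.001 -0.001 -0.   ] deg 0.1 pos [0.5018 0.0025 0.0756] t 7.5 open 0.0071 F [-0.5 -0.7 -0.4] grip 59.6
```

```bash
python3 -m handwheel '[{"gripper":1,"offset":[0,0,1],"rotation":[0,0,0]},{"gripper":1,"offset":[0,0,2],"rotation":[0,0,0]},{"gripper":0.75,"offset":[0,0,2],"rotation":[0,0,0]},{"gripper":0.65,"offset":[0,0,2],"rotation":[0,0,0]},{"gripper":0.5,"offset":[0,0,2],"rotation":[0,0,0]},{"gripper":0.5,"offset":[0,0,2],"rotation":[0,0,0]},{"gripper":0.5,"offset":[0,0,2],"rotation":[0,0,0]},{"gripper":0.5,"offset":[0,0,2],"rotation":[0,0,0]}]'
python3 -m handwheel '[{"gripper":0.5,"offset":[0,0,-5],"rotation":[0,0,0]},{"gripper":0.5,"offset":[0,0,-15],"rotation":[0,0,0]},{"gripper":0.5,"offset":[0,0,-30],"rotation":[0,0,0]},{"gripper":0.5,"offset":[0,0,-55],"rotation":[0,0,0]},{"gripper":0.5,"offset":[0,0,-80],"rotation":[0,0,0]},{"gripper":0.5,"offset":[0,0,-110],"rotation":[0,0,0]},{"gripper":0.5,"offset":[0,0,-130],"rotation":[0,0,0]},{"gripper":0.5,"offset":[0,0,-130],"rotation":[0,0,0]}]'
python3 - <<'E'
from h import *
d=shot('wrist','w3.png')
go([.519,-.4187,.18],Rt(-17.3)); go([.433,-.392,.18],Rt(-17.3))
E
```

```text
t: 8.45
tool_pos: [0.5021, 0.0025, 0.0735]
tool_rot: [2.116, 2.116, 0.214]
contact_force: [0.8, -0.2, 0.2]
opening: 0.0214
grip_force: 0.0
t: 9.45
tool_pos: [0.4774, 0.0022, 0.2043]
tool_rot: [2.112, 2.113, 0.218]
contact_force: [-0.7, -0.0, 0.1]
opening: 0.0212
grip_force: 0.0
off [-421.1   37.    30.4] rot [ 0.202 -0.031  0.301] deg 20.8 pos [0.4766 0.0024 0.2024] t 9.5 open 0.0213 F [ 0.  -0.2 -0.3] grip 0.0
off [-394.4  -47.3   13. ] rot [ 0.202 -0.031  0.301] deg 20.8 pos [0.4766 0.0024 0.2024] t 9.5 open 0.0213 F [ 0.  -0.2 -0.3] grip 0.0
```

View pics/w3.png

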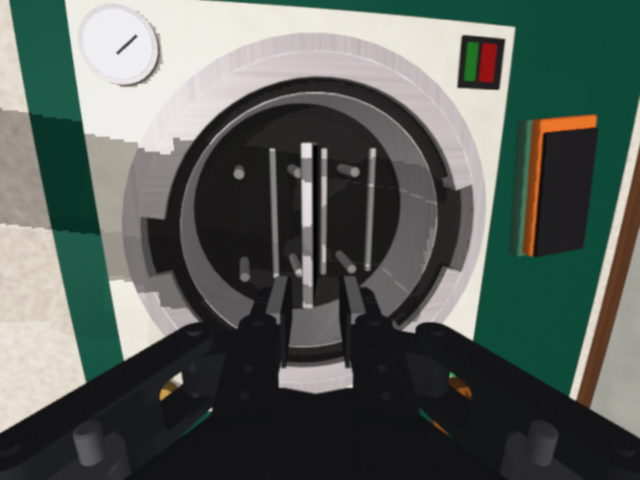

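The wrist view shows the slab standing at place 2, with its top edge at column 307 and leaning left over its pins. Its rail is at column 323.

```bash
python3 -m handwheel '[{"gripper":0.4,"offset":[-52,4,3],"rotation":[0.025,-0.004,0.038]},{"gripper":0.4,"offset":[-105,9,7],"rotation":[0.05,-0.008,0.076]},{"gripper":0.4,"offset":[-158,14,11],"rotation":[0.075,-0.012,0.114]},{"gripper":0.4,"offset":[-211,19,15],"rotation":[0.1,-0.016,0.152]},{"gripper":0.4,"offset":[-264,24,19],"rotation":[0.125,-0.02,0.19]},{"gripper":0.4,"offset":[-316,28,23],"rotation":[0.15,-0.024,0.228]},{"gripper":0.4,"offset":[-369,33,27],"rotation":[0.175,-0.028,0.266]},{"gripper":0.4,"offset":[-421,37,30],"rotation":[0.202,-0.031,0.301]}]'
python3 -m handwheel '[{"gripper":0.4,"offset":[0,0,0],"rotation":[0,0,0]},{"gripper":0.4,"offset":[0,0,15],"rotation":[0,0,0]},{"gripper":0.4,"offset":[0,0,35],"rotation":[0,0,0]},{"gripper":0.4,"offset":[0,0,55],"rotation":[0,0,0]},{"gripper":0.4,"offset":[0,0,70],"rotation":[0,0,0]},{"gripper":0.4,"offset":[0,0,75],"rotation":[0,0,0]},{"gripper":0.4,"offset":[0,0,75],"rotation":[0,0,0]},{"gripper":0.4,"offset":[0,0,75],"rotation":[0,0,0]}]'
python3 - <<'E'
from h import *
go([.519,-.4187,.044],Rt(-17.3))
d=shot('wrist'); g=cv2.cvtColor(d['image'],cv2.COLOR_RGB2GRAY)
for y in (-.38,-.36): print([ (u,int(g[int(pix(d,[.519+(y+.4187)*.31,y,.07])[1]),u])) for u in range(270,370,5)], pix(d,[.519+(y+.4187)*.31,y,.07]))
E
```

```text
t: 10.5
tool_pos: [0.5179, -0.4197, 0.1765]
tool_rot: [-2.527, -1.857, 0.005]
contact_force: [1.1, 0.4, -0.2]
opening: 0.0255
grip_force: 0.0
t: 11.5
tool_pos: [0.5188, -0.419, 0.1047]
tool_rot: [-2.53, -1.862, 0.003]
contact_force: [-0.1, 0.4, -0.0]
opening: 0.0257
grip_force: 0.0
off [ 0.5  0.2 60.7] rot [-0.001  0.001 -0.   ] deg 0.1 pos [ 0.5188 -0.419   0.1047] t 11.5 open 0.0257 F [-0.1  0.4 -0. ] grip 0.0
[(270, 210), (275, 209), (280, 209), (285, 206), (290, 207), (295, 196), (300, 136), (305, 136), (310, 148), (315, 190), (320, 195), (325, 102), (330, 135), (335, 137), (340, 136), (345, 137), (350, 70), (355, 68), (360, 68), (365, 70)] [317.43541503 195.92226609]
[(270, 217), (275, 216), (280, 215), (285, 183), (290, 138), (295, 138), (300, 138), (305, 138), (310, 162), (315, 190), (320, 194), (325, 104), (330, 139), (335, 139), (340, 140), (345, 139), (350, 74), (355, 71), (360, 71), (365, 71)] [317.49274882 154.6181043 ]
```

```bash
python3 -m handwheel '[{"gripper":0.4,"offset":[0,0,20],"rotation":[0,0,0]},{"gripper":0.4,"offset":[0,0,40],"rotation":[0,0,0]},{"gripper":0.4,"offset":[0,0,55],"rotation":[0,0,0]},{"gripper":0.4,"offset":[0,0,60],"rotation":[0,0,0]},{"gripper":0.6,"offset":[0,0,60],"rotation":[0,0,0]},{"gripper":0.8,"offset":[0,0,60],"rotation":[0,0,0]},{"gripper":1,"offset":[0,0,60],"rotation":[0,0,0]},{"gripper":1,"offset":[0,0,60],"rotation":[0,0,0]}]' 60
python3 -m handwheel '[{"gripper":1,"offset":[0,0,0],"rotation":[0,0,0]},{"gripper":1,"offset":[0,0,0],"rotation":[0,0,0]},{"gripper":1,"offset":[0,0,-15],"rotation":[0,0,0]},{"gripper":1,"offset":[0,0,-40],"rotation":[0,0,0]},{"gripper":1,"offset":[0,0,-70],"rotation":[0,0,0]},{"gripper":1,"offset":[0,0,-110],"rotation":[0,0,0]},{"gripper":1,"offset":[0,0,-150],"rotation":[0,0,0]},{"gripper":1,"offset":[0,0,-170],"rotation":[0,0,0]}]'
python3 - <<'E'
from h import *
place(3,.14,loc=(0,-4,38.5))
E
```

```text
t: 12.55
tool_pos: [0.5188, -0.419, 0.0445]
tool_rot: [2.53, 1.862, -0.002]
contact_force: [2.3, -0.2, -0.0]
opening: 0.0068
grip_force: 59.7
t: 13.55
tool_pos: [0.5185, -0.4188, 0.2158]
tool_rot: [-2.53, -1.861, 0.004]
contact_force: [0.0, -0.3, -1.0]
opening: 0.0066
grip_force: 60.0
off [412.4 -98.5   1.9] rot [-0.201  0.031 -0.301] deg 20.8 pos [ 0.5185 -0.4188  0.2158] t 13.6 open 0.0066 F [ 0.  -0.3 -1. ] grip 60.0
```

```bash
python3 -m handwheel '[{"gripper":1,"offset":[51,-12,0],"rotation":[-0.025,0.004,-0.038]},{"gripper":1,"offset":[103,-24,0],"rotation":[-0.05,0.008,-0.076]},{"gripper":1,"offset":[155,-37,0],"rotation":[-0.075,0.012,-0.114]},{"gripper":1,"offset":[206,-49,0],"rotation":[-0.1,0.016,-0.152]},{"gripper":1,"offset":[258,-61,1],"rotation":[-0.125,0.02,-0.19]},{"gripper":1,"offset":[309,-74,1],"rotation":[-0.15,0.024,-0.228]},{"gripper":1,"offset":[361,-86,1],"rotation":[-0.175,0.028,-0.266]},{"gripper":1,"offset":[412,-98,2],"rotation":[-0.2,0.031,-0.301]}]'
python3 -m handwheel '[{"gripper":1,"offset":[0,0,0],"rotation":[0,0,0]},{"gripper":1,"offset":[0,0,0],"rotation":[0,0,0]},{"gripper":1,"offset":[0,-3,15],"rotation":[0,0,0]},{"gripper":1,"offset":[0,-8,40],"rotation":[0,0,0]},{"gripper":1,"offset":[0,-14,70],"rotation":[0,0,0]},{"gripper":1,"offset":[0,-20,100],"rotation":[0,0,0]},{"gripper":1,"offset":[0,-23,115],"rotation":[0,0,0]},{"gripper":1,"offset":[0,-23,115],"rotation":[0,0,0]}]'
python3 - <<'E'
from h import *
place(3,.001,loc=(0,-4,38.5))
E
```

```text
t: 14.55
tool_pos: [0.5462, 0.0056, 0.21]
tool_rot: [2.118, 2.12, 0.21]
contact_force: [0.7, 0.3, -1.0]
opening: 0.0068
grip_force: 59.9
t: 15.55
tool_pos: [0.5465, 0.0035, 0.0924]
tool_rot: [2.121, 2.118, 0.209]
contact_force: [-0.6, -0.4, -0.1]
opening: 0.007
grip_force: 59.9
off [ 0.7 -2.7 17.7] rot [-0.005 -0.001 -0.001] deg 0.3 pos [0.5465 0.0035 0.0924] t 15.6 open 0.007 F [-0.6 -0.4 -0.1] grip 59.9
```

```bash
python3 -m handwheel '[{"gripper":1,"offset":[0,0,4],"rotation":[0,0,0]},{"gripper":1,"offset":[0,-1,8],"rotation":[0,0,0]},{"gripper":1,"offset":[0,-2,12],"rotation":[0,0,0]},{"gripper":1,"offset":[0,-3,15],"rotation":[0,0,0]},{"gripper":1,"offset":[0,-3,17],"rotation":[0,0,0]},{"gripper":1,"offset":[0,-3,19],"rotation":[0,0,0]},{"gripper":1,"offset":[0,-3,20],"rotation":[0,0,0]},{"gripper":1,"offset":[0,-3,20],"rotation":[0,0,0]}]'
python3 - <<'E'
from h import *
place(3,.001,loc=(0,-4,38.5))
E
python3 -m handwheel '[{"gripper":0.75,"offset":[0,0,0],"rotation":[0,0,0]},{"gripper":0.65,"offset":[0,0,0],"rotation":[0,0,0]},{"gripper":0.5,"offset":[0,0,0],"rotation":[0,0,0]},{"gripper":0.5,"offset":[0,0,0],"rotation":[0,0,0]},{"gripper":0.5,"offset":[0,0,0],"rotation":[0,0,0]},{"gripper":0.5,"offset":[0,0,0],"rotation":[0,0,0]},{"gripper":0.5,"offset":[0,0,-5],"rotation":[0,0,0]},{"gripper":0.5,"offset":[0,0,-15],"rotation":[0,0,0]}]'
python3 -m handwheel '[{"gripper":0.5,"offset":[0,0,-10],"rotation":[0,0,0]},{"gripper":0.5,"offset":[0,0,-25],"rotation":[0,0,0]},{"gripper":0.5,"offset":[0,0,-45],"rotation":[0,0,0]},{"gripper":0.5,"offset":[0,0,-70],"rotation":[0,0,0]},{"gripper":0.5,"offset":[0,0,-95],"rotation":[0,0,0]},{"gripper":0.5,"offset":[0,0,-110],"rotation":[0,0,0]},{"gripper":0.5,"offset":[0,0,-115],"rotation":[0,0,0]},{"gripper":0.5,"offset":[0,0,-115],"rotation":[0,0,0]}]'
python3 - <<'E'
from h import *
d=shot('wrist','w4.png')
go([.433,-.392,.18],Rt(-17.3))
d=shot('top'); g=cv2.cvtColor(d['image'],cv2.COLOR_RGB2GRAY)
E
```

```text
t: 16.55
tool_pos: [0.5487, 0.0041, 0.0741]
tool_rot: [2.117, 2.117, 0.212]
contact_force: [-0.9, -0.1, -1.8]
opening: 0.0069
grip_force: 59.9
off [ 0.1 -1.3 -0.7] rot [-0.001 -0.001 -0.   ] deg 0.1 pos [0.5487 0.0041 0.0741] t 16.6 open 0.0069 F [-0.9 -0.1 -1.8] grip 59.9
t: 17.55
tool_pos: [0.5453, 0.0041, 0.089]
tool_rot: [2.118, 2.118, 0.211]
contact_force: [0.0, -0.2, 0.2]
opening: 0.0218
grip_force: 0.0
t: 18.55
tool_pos: [0.5229, 0.004, 0.2014]
tool_rot: [2.118, 2.117, 0.212]
contact_force: [0.3, 0.1, -0.7]
opening: 0.0214
grip_force: 0.0
off [-396.   -91.9    2.3] rot [ 0.196 -0.031  0.301] deg 20.6 pos [0.5226 0.004  0.2007] t 18.6 open 0.0214 F [ 0.6  0.2 -0.3] grip 0.0
```

View pics/w4.png

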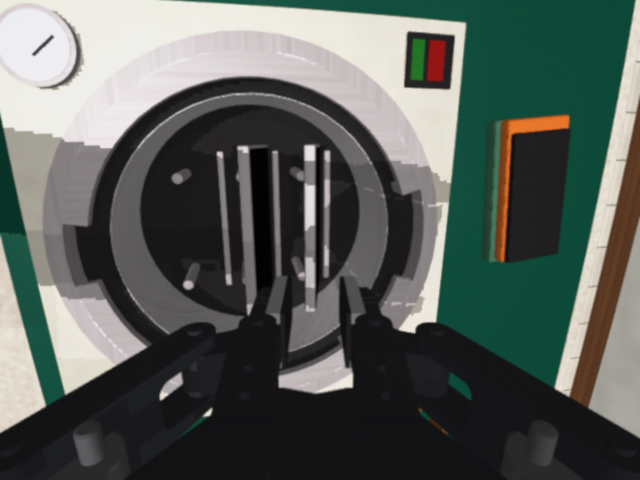

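Two slabs now lean at places 2 and 3, with top edges at columns 245 and 310 in the wrist view, clear of each other. Next is the third.

```bash
python3 -m handwheel '[{"gripper":0.4,"offset":[-50,-11,0],"rotation":[0.025,-0.004,0.038]},{"gripper":0.4,"offset":[-99,-23,0],"rotation":[0.05,-0.008,0.076]},{"gripper":0.4,"offset":[-148,-34,1],"rotation":[0.075,-0.012,0.114]},{"gripper":0.4,"offset":[-198,-46,1],"rotation":[0.1,-0.016,0.152]},{"gripper":0.4,"offset":[-247,-57,1],"rotation":[0.123,-0.02,0.19]},{"gripper":0.4,"offset":[-297,-69,2],"rotation":[0.148,-0.024,0.228]},{"gripper":0.4,"offset":[-346,-80,2],"rotation":[0.173,-0.028,0.266]},{"gripper":0.4,"offset":[-396,-92,2],"rotation":[0.196,-0.031,0.301]}]'
python3 -m handwheel '[{"gripper":0.4,"offset":[0,0,0],"rotation":[0,0,0]},{"gripper":0.4,"offset":[0,0,15],"rotation":[0,0,0]},{"gripper":0.4,"offset":[0,0,35],"rotation":[0,0,0]},{"gripper":0.4,"offset":[0,0,55],"rotation":[0,0,0]},{"gripper":0.4,"offset":[0,0,70],"rotation":[0,0,0]},{"gripper":0.4,"offset":[0,0,75],"rotation":[0,0,0]},{"gripper":0.4,"offset":[0,0,75],"rotation":[0,0,0]},{"gripper":0.4,"offset":[0,0,75],"rotation":[0,0,0]}]'
python3 - <<'E'
from h import *
go([.433,-.392,.044],Rt(-17.3))
d=shot('wrist'); g=cv2.cvtColor(d['image'],cv2.COLOR_RGB2GRAY)
p=pix(d,[.433+.01,-.36,.07]);print([ (u,int(g[int(p[1]),u])) for u in range(280,360,4)], p)
E
```

```text
t: 19.65
tool_pos: [0.4324, -0.3933, 0.1797]
tool_rot: [-2.53, -1.859, -0.0]
contact_force: [0.7, 0.2, 0.7]
opening: 0.0255
grip_force: 0.0
t: 20.65
tool_pos: [0.4338, -0.3926, 0.1071]
tool_rot: [2.528, 1.86, 0.001]
contact_force: [0.6, -0.3, 0.6]
opening: 0.0258
grip_force: 0.0
off [ 0.4 -1.1 63.1] rot [ 0.002  0.001 -0.   ] deg 0.2 pos [ 0.4338 -0.3926  0.1071] t 20.6 open 0.0258 F [ 0.6 -0.3  0.6] grip 0.0
[(280, 87), (284, 105), (288, 159), (292, 158), (296, 165), (300, 167), (304, 156), (308, 122), (312, 155), (316, 161), (320, 154), (324, 95), (328, 111), (332, 111), (336, 110), (340, 111), (344, 111), (348, 111), (352, 111), (356, 111)] [315.23793252 208.39789582]
```

```bash
python3 -m handwheel '[{"gripper":0.4,"offset":[0,-1,20],"rotation":[0,0,0]},{"gripper":0.4,"offset":[0,-1,40],"rotation":[0,0,0]},{"gripper":0.4,"offset":[0,-1,55],"rotation":[0,0,0]},{"gripper":0.4,"offset":[0,-1,63],"rotation":[0,0,0]},{"gripper":0.6,"offset":[0,-1,63],"rotation":[0,0,0]},{"gripper":0.8,"offset":[0,-1,63],"rotation":[0,0,0]},{"gripper":1,"offset":[0,-1,63],"rotation":[0,0,0]},{"gripper":1,"offset":[0,-1,63],"rotation":[0,0,0]}]' 60
python3 -m handwheel '[{"gripper":1,"offset":[0,0,0],"rotation":[0,0,0]},{"gripper":1,"offset":[0,0,0],"rotation":[0,0,0]},{"gripper":1,"offset":[0,0,-15],"rotation":[0,0,0]},{"gripper":1,"offset":[0,0,-40],"rotation":[0,0,0]},{"gripper":1,"offset":[0,0,-70],"rotation":[0,0,0]},{"gripper":1,"offset":[0,0,-110],"rotation":[0,0,0]},{"gripper":1,"offset":[0,0,-150],"rotation":[0,0,0]},{"gripper":1,"offset":[0,0,-170],"rotation":[0,0,0]}]'
python3 - <<'E'
from h import *
place(1,.14,loc=(0,-4,38.5))
E
```

```text
t: 21.7
tool_pos: [0.433, -0.3923, 0.0439]
tool_rot: [2.528, 1.86, 0.001]
contact_force: [1.6, 0.2, 0.4]
opening: 0.0069
grip_force: 59.6
t: 22.7
tool_pos: [0.4324, -0.3921, 0.2155]
tool_rot: [2.528, 1.86, 0.001]
contact_force: [0.5, 0.4, -0.6]
opening: 0.007
grip_force: 59.9
off [385.3 -95.7   1.2] rot [-0.196  0.032 -0.301] deg 20.7 pos [ 0.4324 -0.3921  0.2155] t 22.7 open 0.007 F [ 0.5  0.4 -0.6] grip 59.9
```

```bash
python3 -m handwheel '[{"gripper":1,"offset":[48,-12,0],"rotation":[-0.025,0.004,-0.038]},{"gripper":1,"offset":[96,-24,0],"rotation":[-0.05,0.008,-0.076]},{"gripper":1,"offset":[144,-36,0],"rotation":[-0.075,0.012,-0.114]},{"gripper":1,"offset":[193,-48,0],"rotation":[-0.1,0.016,-0.152]},{"gripper":1,"offset":[241,-60,1],"rotation":[-0.123,0.02,-0.19]},{"gripper":1,"offset":[289,-72,1],"rotation":[-0.148,0.024,-0.228]},{"gripper":1,"offset":[337,-84,1],"rotation":[-0.173,0.028,-0.266]},{"gripper":1,"offset":[385,-96,1],"rotation":[-0.196,0.032,-0.301]}]'
python3 -m handwheel '[{"gripper":1,"offset":[0,0,0],"rotation":[0,0,0]},{"gripper":1,"offset":[0,0,0],"rotation":[0,0,0]},{"gripper":1,"offset":[0,-3,15],"rotation":[0,0,0]},{"gripper":1,"offset":[0,-8,40],"rotation":[0,0,0]},{"gripper":1,"offset":[0,-14,70],"rotation":[0,0,0]},{"gripper":1,"offset":[0,-20,100],"rotation":[0,0,0]},{"gripper":1,"offset":[0,-23,115],"rotation":[0,0,0]},{"gripper":1,"offset":[0,-23,115],"rotation":[0,0,0]}]'
python3 - <<'E'
from h import *
place(1,.001,loc=(0,-4,38.5))
E
```

```text
t: 23.7
tool_pos: [0.454, 0.006, 0.2107]
tool_rot: [2.118, 2.119, 0.212]
contact_force: [0.8, -0.9, -2.3]
opening: 0.007
grip_force: 59.9
t: 24.7
tool_pos: [0.4541, 0.0042, 0.0929]
tool_rot: [2.121, 2.118, 0.21]
contact_force: [-0.8, 0.1, -1.0]
opening: 0.0069
grip_force: 59.8
off [-0.  -2.  18.4] rot [-0.005 -0.002 -0.002] deg 0.3 pos [0.4541 0.0042 0.0929] t 24.7 open 0.0069 F [-0.8  0.1 -1. ] grip 59.8
```

```bash
python3 -m handwheel '[{"gripper":1,"offset":[0,0,4],"rotation":[0,0,0]},{"gripper":1,"offset":[0,-1,8],"rotation":[0,0,0]},{"gripper":1,"offset":[0,-2,12],"rotation":[0,0,0]},{"gripper":1,"offset":[0,-3,15],"rotation":[0,0,0]},{"gripper":1,"offset":[0,-3,17],"rotation":[0,0,0]},{"gripper":1,"offset":[0,-3,18],"rotation":[0,0,0]},{"gripper":1,"offset":[0,-3,19],"rotation":[0,0,0]},{"gripper":1,"offset":[0,-3,20],"rotation":[0,0,0]}]'
python3 - <<'E'
from h import *
place(1,.001,loc=(0,-4,38.5))
E
python3 -m handwheel '[{"gripper":0.75,"offset":[0,0,0],"rotation":[0,0,0]},{"gripper":0.65,"offset":[0,0,0],"rotation":[0,0,0]},{"gripper":0.5,"offset":[0,0,0],"rotation":[0,0,0]},{"gripper":0.5,"offset":[0,0,0],"rotation":[0,0,0]},{"gripper":0.5,"offset":[0,0,0],"rotation":[0,0,0]},{"gripper":0.5,"offset":[0,0,0],"rotation":[0,0,0]},{"gripper":0.5,"offset":[0,0,-5],"rotation":[0,0,0]},{"gripper":0.5,"offset":[0,0,-15],"rotation":[0,0,0]}]'
python3 -m handwheel '[{"gripper":0.5,"offset":[0,0,-10],"rotation":[0,0,0]},{"gripper":0.5,"offset":[0,0,-25],"rotation":[0,0,0]},{"gripper":0.5,"offset":[0,0,-45],"rotation":[0,0,0]},{"gripper":0.5,"offset":[0,0,-70],"rotation":[0,0,0]},{"gripper":0.5,"offset":[0,0,-95],"rotation":[0,0,0]},{"gripper":0.5,"offset":[0,0,-110],"rotation":[0,0,0]},{"gripper":0.5,"offset":[0,0,-115],"rotation":[0,0,0]},{"gripper":0.5,"offset":[0,0,-115],"rotation":[0,0,0]}]'
python3 - <<'E'
from h import *
d=shot('wrist','w5.png')
go([.5056,.3938,.2],Rt(20));go([.5056,.3938,.2],Rt(-160))
print(st()['q'].round(2))
E
```

```text
t: 25.7
tool_pos: [0.4564, 0.0047, 0.0747]
tool_rot: [2.117, 2.118, 0.213]
contact_force: [0.6, 0.4, -1.4]
opening: 0.0069
grip_force: 59.8
off [-0.5 -0.7  0. ] rot [-0.001 -0.002 -0.   ] deg 0.1 pos [0.4564 0.0047 0.0747] t 25.7 open 0.0069 F [ 0.6  0.4 -1.4] grip 59.8
t: 26.7
tool_pos: [0.453, 0.0047, 0.0894]
tool_rot: [2.118, 2.118, 0.213]
contact_force: [0.1, -0.7, 0.2]
opening: 0.0215
grip_force: 0.0
t: 27.7
tool_pos: [0.4305, 0.0044, 0.2019]
tool_rot: [2.118, 2.118, 0.213]
contact_force: [-0.1, 0.7, -0.8]
opening: 0.0212
grip_force: 0.0
off [389.3  73.5  16.8] rot [ 0.196  0.032 -0.348] deg 23.0 pos [0.4303 0.0045 0.2012] t 27.8 open 0.0212 F [-0.1  0.4 -0.6] grip 0.0
off [389.3  73.5  16.8] rot [ 0.046 -0.276  2.78 ] deg 160.1 pos [0.4303 0.0045 0.2012] t 27.8 open 0.0212 F [-0.1  0.4 -0.6] grip 0.0
[-0.19 -0.59  2.2   0.04  1.34 -0.19]
```

View pics/w5.png

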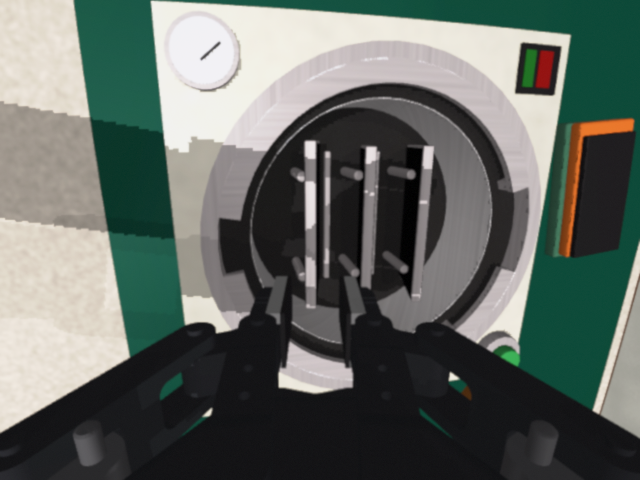

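All three slabs lean in the chamber, with top edges at columns 312, 370 and 425 in the wrist view, separate and parallel. Now the lid.

```bash
python3 -m handwheel '[{"gripper":0.2,"offset":[48,9,2],"rotation":[0.024,0.004,-0.043]},{"gripper":0.2,"offset":[97,18,4],"rotation":[0.049,0.008,-0.087]},{"gripper":0.2,"offset":[146,27,6],"rotation":[0.073,0.012,-0.13]},{"gripper":0.2,"offset":[195,37,8],"rotation":[0.098,0.016,-0.174]},{"gripper":0.2,"offset":[243,46,10],"rotation":[0.122,0.02,-0.217]},{"gripper":0.2,"offset":[292,55,12],"rotation":[0.147,0.024,-0.261]},{"gripper":0.2,"offset":[341,64,15],"rotation":[0.171,0.028,-0.304]},{"gripper":0.2,"offset":[389,73,17],"rotation":[0.196,0.032,-0.348]}]'
python3 -m handwheel '[{"gripper":0.2,"offset":[0,0,0],"rotation":[0,0,0]},{"gripper":0.2,"offset":[0,0,0],"rotation":[0,0,0]},{"gripper":0.2,"offset":[0,0,0],"rotation":[0,0,0]},{"gripper":0.2,"offset":[0,0,0],"rotation":[0,0,0]},{"gripper":0.2,"offset":[0,0,0],"rotation":[0,0,0]},{"gripper":0.2,"offset":[0,0,0],"rotation":[0,0,0]},{"gripper":0.2,"offset":[0,0,0],"rotation":[0,0,0]},{"gripper":0.2,"offset":[0,0,0],"rotation":[0,0,0]}]'
python3 - <<'E'
from h import *
d=shot('wrist','w6.png')
print(pix(d,[.5056,.3938,.016]),pix(d,[.5056,.3938,.052]))
go([.5056,.3938,.2],Rt(20))
d=shot('top','top2.png')
E
```

```text
t: 28.75
tool_pos: [0.5051, 0.3949, 0.1984]
tool_rot: [-1.8, -2.575, 0.005]
contact_force: [0.5, -1.4, 0.5]
opening: 0.034
grip_force: 0.0
t: 29.75
tool_pos: [0.5055, 0.3934, 0.2005]
tool_rot: [1.801, 2.572, 0.0]
contact_force: [-0.4, -0.7, -0.3]
opening: 0.034
grip_force: 0.0
[315.57416109 213.26120672] [315.63442802 221.8737842 ]
off [0.3 0.3 0.5] rot [0.001 0.001 0.   ] deg 0.1 pos [0.5055 0.3934 0.2005] t 29.8 open 0.0344 F [ 0.1 -0.7 -0.1] grip 0.0
```

View pics/w6.png

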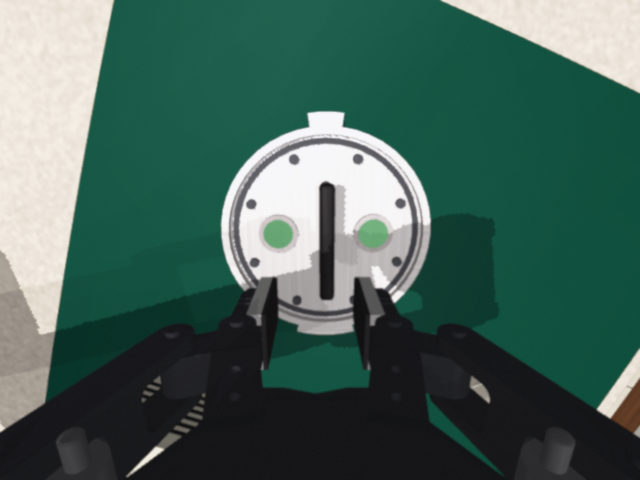

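The lid lies flat. Its bar handle runs from (327,183) to (327,300) and the narrow lug is at (326,118). It is roughly 1–2 cm from the first estimate, so I measure it here.

```bash
python3 - <<'E'
from h import *
d=shot('wrist'); im=d['image']; g=cv2.cvtColor(im,cv2.COLOR_RGB2GRAY)
o=np.zeros_like(g); o[175:310,312:342]=(g[175:310,312:342]<60)*255
n,l,S,C=cv2.connectedComponentsWithStats(o); i=1+S[1:,4].argmax(); print(S[i])
yx=np.argwhere(l==i); H=np.array([onz(d,x,y,.052)[:2] for y,x in yx]); hc=H.mean(0); u=np.linalg.svd(H-hc)[2][0]; L=(H-hc)@u
print('bar',hc+u*(L.max()+L.min())/2,np.degrees(np.arctan2(u[1],u[0])),np.ptp(L))
# rim
w=(g>100)&~((im[...,1].astype(int)-im[...,0])>25); 
m=np.zeros_like(g); m[100:345,200:450]=w[100:345,200:450]*255
c=max(cv2.findContours(m,cv2.RETR_EXTERNAL,cv2.CHAIN_APPROX_NONE)[0],key=cv2.contourArea)[:,0]
c=c[(c[:,1]<270)]; pts=np.array([onz(d,*p,.016)[:2] for p in c]); k=np.ones(len(pts),bool)
for _ in range(8):
    A=np.c_[2*pts[k],np.ones(k.sum())]; s=np.linalg.lstsq(A,(pts[k]**2).sum(1),rcond=None)[0]; r=np.sqrt(s[2]+s[:2]@s[:2]); dd=np.hypot(*(pts-s[:2]).T)-r; k=abs(dd)<.003
print('rim',s[:2],r,k.mean())
ol=np.array([onz(d,*p,.008)[:2] for p in c[dd>.006]])-s[:2]; an=np.degrees(np.arctan2(ol[:,1],ol[:,0])); print('lug',an.min(),an.max(),(an.min()+an.max())/2)
go([.5056,.3938,.05],Rt(20))
E
```

```text
[ 320  183   14  116 1459]
bar [0.52149114 0.37888356] -70.15313769089896 0.10660554672032033
rim [0.52239671 0.37675955] 0.09048847308663661 0.48179271708683474
lug -179.6112556965132 179.68271146524606 0.03572788436642327
off [4.000e-01 1.000e-01 1.505e+02] rot [0.001 0.001 0.   ] deg 0.1 pos [0.5054 0.3935 0.2005] t 29.9 open 0.0344 F [ 0.9 -1.  -0.1] grip 0.0
```

```bash
python3 - <<'E'
from h import *
go([.5215,.379,.026],Rt(19.85))
E
```

```text
off [-18.9  10.  174.5] rot [0.001 0.001 0.003] deg 0.2 pos [0.5054 0.3935 0.2005] t 29.9 open 0.0344 F [ 0.9 -1.  -0.1] grip 0.0
```

```bash
python3 -m handwheel '[{"gripper":0.1,"offset":[-10,5,30],"rotation":[0,0,0.003]},{"gripper":0.1,"offset":[-19,10,60],"rotation":[0,0,0.003]},{"gripper":0.1,"offset":[-19,10,90],"rotation":[0,0,0.003]},{"gripper":0.1,"offset":[-19,10,115],"rotation":[0,0,0.003]},{"gripper":0.1,"offset":[-19,10,125],"rotation":[0,0,0.003]},{"gripper":0.1,"offset":[-19,10,125],"rotation":[0,0,0.003]},{"gripper":0.1,"offset":[-19,10,125],"rotation":[0,0,0.003]},{"gripper":0.1,"offset":[-19,10,125],"rotation":[0,0,0.003]}]'
python3 - <<'E'
from h import *
d=shot('wrist'); im=d['image']; g=cv2.cvtColor(im,cv2.COLOR_RGB2GRAY)
for s in(.02,.035,.045):
    P=pix(d,[.5215-s*.342,.379+s*.94,.052]); r=g[int(P[1])]; x=[u for u in range(int(P[0])-45,int(P[0])+45) if r[u]<60]; print(P,x[0],x[-1],len(x), onz(d,(x[0]+x[-1])/2,int(P[1]),.052)-np.array([.5215-s*.342,.379+s*.94,.052]))
go([.5215,.379,.026],Rt(19.85))
E
```

```text
t: 30.9
tool_pos: [0.5223, 0.3795, 0.0771]
tool_rot: [1.804, 2.569, 0.004]
contact_force: [-0.1, 0.6, 0.3]
opening: 0.038
grip_force: 0.0
[313.5146082  240.94496884] 302 325 24 [-1.76936166e-04  4.69046712e-04 -6.93889390e-18]
[313.42340876 212.01008775] 301 325 25 [-1.99619744e-04 -6.66674153e-05 -6.93889390e-18]
[313.360727   191.95937147] 301 325 25 [-3.25505199e-04  3.83159583e-04 -6.93889390e-18]
off [-0.1 -0.9 50.9] rot [ 0.003  0.001 -0.   ] deg 0.2 pos [0.5222 0.3794 0.0769] t 30.9 open 0.0383 F [-0.3  0.2  0.2] grip 0.0
```

```bash
python3 -m handwheel '[{"gripper":0.1,"offset":[0,-1,15],"rotation":[0,0,0]},{"gripper":0.1,"offset":[0,-1,30],"rotation":[0,0,0]},{"gripper":0.1,"offset":[0,-1,42],"rotation":[0,0,0]},{"gripper":0.1,"offset":[0,-1,51],"rotation":[0,0,0]},{"gripper":0.4,"offset":[0,-1,51],"rotation":[0,0,0]},{"gripper":1,"offset":[0,-1,51],"rotation":[0,0,0]},{"gripper":1,"offset":[0,-1,51],"rotation":[0,0,0]},{"gripper":1,"offset":[0,-1,51],"rotation":[0,0,0]}]' 110
python3 -m handwheel '[{"gripper":1,"offset":[0,0,0],"rotation":[0,0,0]},{"gripper":1,"offset":[0,0,0],"rotation":[0,0,0]},{"gripper":1,"offset":[0,0,-10],"rotation":[0,0,0]},{"gripper":1,"offset":[0,0,-30],"rotation":[0,0,0]},{"gripper":1,"offset":[0,0,-60],"rotation":[0,0,0]},{"gripper":1,"offset":[0,0,-100],"rotation":[0,0,0]},{"gripper":1,"offset":[0,0,-135],"rotation":[0,0,0]},{"gripper":1,"offset":[0,0,-155],"rotation":[0,0,0]}]'
python3 - <<'E'
from h import *
go([.500,.0042,.185],Rt(90))
E
```

```text
t: 31.95
tool_pos: [0.521, 0.3787, 0.0249]
tool_rot: [1.805, 2.569, 0.002]
contact_force: [2.3, 1.0, -2.5]
opening: 0.0121
grip_force: 107.9
t: 32.95
tool_pos: [0.5211, 0.3791, 0.1828]
tool_rot: [1.804, 2.568, 0.006]
contact_force: [0.8, -0.3, -8.3]
opening: 0.0122
grip_force: 107.9
off [-345.5 -147.    -2.7] rot [ 0.004  0.003 -1.225] deg 70.2 pos [0.5211 0.3791 0.1828] t 33.0 open 0.0122 F [ 0.8 -0.3 -8.3] grip 107.9
```

```bash
python3 -m handwheel '[{"gripper":1,"offset":[-25,-10,0],"rotation":[0,0,-0.09]},{"gripper":1,"offset":[-70,-30,0],"rotation":[0,0,-0.25]},{"gripper":1,"offset":[-120,-51,0],"rotation":[0,0,-0.42]},{"gripper":1,"offset":[-170,-72,-1],"rotation":[0,0,-0.6]},{"gripper":1,"offset":[-220,-94,-1],"rotation":[0,0,-0.78]},{"gripper":1,"offset":[-270,-115,-2],"rotation":[0,0,-0.95]},{"gripper":1,"offset":[-315,-134,-2],"rotation":[0,0,-1.12]},{"gripper":1,"offset":[-345,-147,-3],"rotation":[0,0,-1.225]}]'
python3 -m handwheel '[{"gripper":1,"offset":[0,0,0],"rotation":[0,0,0]},{"gripper":1,"offset":[0,0,0],"rotation":[0,0,0]},{"gripper":1,"offset":[0,0,0],"rotation":[0,0,0]},{"gripper":1,"offset":[0,0,0],"rotation":[0,0,0]},{"gripper":1,"offset":[0,0,0],"rotation":[0,0,0]},{"gripper":1,"offset":[0,0,0],"rotation":[0,0,0]},{"gripper":1,"offset":[0,0,0],"rotation":[0,0,0]},{"gripper":1,"offset":[0,0,0],"rotation":[0,0,0]}]'
python3 - <<'E'
from h import *
go([.500,.0042,.185],Rt(90)); shot('wrist','w7.png'); shot('top','top3.png'); 
E
```

```text
t: 33.95
tool_pos: [0.4979, 0.0023, 0.1821]
tool_rot: [0.004, -3.141, 0.001]
contact_force: [0.1, 0.1, -9.0]
opening: 0.0121
grip_force: 108.1
t: 34.95
tool_pos: [0.4992, 0.0042, 0.1828]
tool_rot: [-0.0, 3.14, -0.001]
contact_force: [-0.2, -0.3, -8.4]
opening: 0.0121
grip_force: 108.4
off [-0.8 -0.  -2.2] rot [-0.001  0.001  0.   ] deg 0.1 pos [0.4992 0.0042 0.1828] t 35.0 open 0.0121 F [-0.2 -0.3 -8.4] grip 108.4
```

View pics/w7.png

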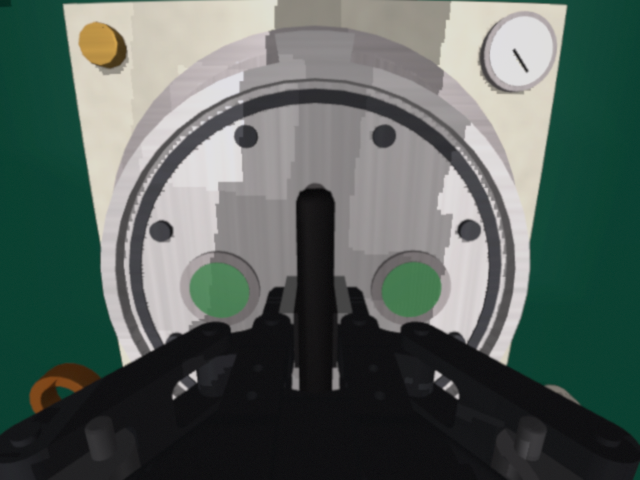

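The wrist view shows the lid held level over the machine, with the bar at column 316 along the picture. I check the flange hole's centre once more from the earlier empty top picture.

```bash
python3 - <<'E'
from h import *
d=shot('top'); g=cv2.cvtColor(cv2.imread('pics/top1.png'),cv2.COLOR_BGR2GRAY).astype(np.float32)
c0=np.array([.5,.0042])
for Rr,z in((.106,.118),):
    pts=[]
    for a in np.radians(np.arange(0,360,3)):
        if abs(np.degrees(np.angle(np.exp(1j*a))))<24 or abs(np.degrees(np.angle(-np.exp(1j*a))))<40: continue
        rr=np.arange(.094,.122,.0003); P=np.array([pix(d,[c0[0]+r*np.cos(a),c0[1]+r*np.sin(a),z]) for r in rr]).astype(np.float32)
        v=cv2.remap(g,P[:,:1],P[:,1:],cv2.INTER_LINEAR)[:,0]; v=cv2.GaussianBlur(v[:,None],(1,9),0)[:,0]
        th=95; k=np.where((v[:-1]<th)&(v[1:]>=th))[0]
        if len(k): r=rr[k[-1]]; pts.append([c0[0]+r*np.cos(a),c0[1]+r*np.sin(a)])
    pts=np.array(pts); k=np.ones(len(pts),bool)
    for _ in range(6):
        A=np.c_[2*pts[k],np.ones(k.sum())]; s=np.linalg.lstsq(A,(pts[k]**2).sum(1),rcond=None)[0]; r=np.sqrt(s[2]+s[:2]@s[:2]); dd=np.hypot(*(pts-s[:2]).T)-r; k=abs(dd)<.002
    print('hole',s[:2],r,k.sum(),len(k))
# notch mid angle: dark pixels at r=113
a=np.radians(np.arange(-30,30,.5)); 
for off in(0,np.pi):
    P=np.array([pix(d,[s[0]+.113*np.cos(t+off),s[1]+.113*np.sin(t+off),.118]) for t in a]).astype(np.float32); v=cv2.remap(g,P[:,:1],P[:,1:],cv2.INTER_LINEAR)[:,0]; k=np.degrees(a[v<80]); print('notch',k.min(),k.max(),(k.min()+k.max())/2)
E
```

```text
hole [0.50039111 0.0043806 ] 0.10483456820742926 77 77
notch -16.5 16.0 -0.25
notch -9.5 10.0 0.25
```

```bash
python3 -m handwheel '[{"gripper":1,"offset":[-1,0,5],"rotation":[0,0,0]},{"gripper":1,"offset":[-1,0,12],"rotation":[0,0,0]},{"gripper":1,"offset":[-1,0,20],"rotation":[0,0,0]},{"gripper":1,"offset":[-1,0,28],"rotation":[0,0,0]},{"gripper":1,"offset":[-1,0,32],"rotation":[0,0,0]},{"gripper":1,"offset":[-1,0,32],"rotation":[0,0,0]},{"gripper":1,"offset":[-1,0,32],"rotation":[0,0,0]},{"gripper":1,"offset":[-1,0,32],"rotation":[0,0,0]}]'
python3 - <<'E'
from h import *
go([.5003,.0043,.1265],Rt(90)); go([.5003,.0043,.1265],Rt(90))
E
```

```text
t: 36.1
tool_pos: [0.5006, 0.0042, 0.1512]
tool_rot: [-0.0, 3.139, -0.001]
contact_force: [0.8, -0.1, -8.2]
opening: 0.0118
grip_force: 108.4
off [ 0.3  0.1 24.7] rot [-0.001  0.002  0.   ] deg 0.1 pos [0.5006 0.0042 0.1512] t 36.1 open 0.0118 F [ 0.8 -0.1 -8.2] grip 108.4
off [ 0.3  0.1 24.7] rot [-0.001  0.002  0.   ] deg 0.1 pos [0.5006 0.0042 0.1512] t 36.1 open 0.0118 F [ 0.8 -0.1 -8.2] grip 108.4
```

Now I lower it in small steps and watch the force.

```bash
python3 -m handwheel '[{"gripper":1,"offset":[0,0,2],"rotation":[0,0,0]},{"gripper":1,"offset":[0,0,4],"rotation":[0,0,0]},{"gripper":1,"offset":[0,0,6],"rotation":[0,0,0]},{"gripper":1,"offset":[0,0,8],"rotation":[0,0,0]},{"gripper":1,"offset":[0,0,10],"rotation":[0,0,0]},{"gripper":1,"offset":[0,0,12],"rotation":[0,0,0]},{"gripper":1,"offset":[0,0,13],"rotation":[0,0,0]},{"gripper":1,"offset":[0,0,13],"rotation":[0,0,0]}]'
python3 -m handwheel '[{"gripper":1,"offset":[0,0,1],"rotation":[0,0,0]},{"gripper":1,"offset":[0,0,2],"rotation":[0,0,0]},{"gripper":1,"offset":[0,0,3],"rotation":[0,0,0]},{"gripper":1,"offset":[0,0,4],"rotation":[0,0,0]},{"gripper":1,"offset":[0,0,5],"rotation":[0,0,0]},{"gripper":1,"offset":[0,0,6],"rotation":[0,0,0]},{"gripper":1,"offset":[0,0,7],"rotation":[0,0,0]},{"gripper":1,"offset":[0,0,8],"rotation":[0,0,0]}]'
python3 - <<'E'
from h import *
go([.5003,.0043,.1265],Rt(90)); print(st()['wrist_torque'])
E
```

```text
t: 37.1
tool_pos: [0.5005, 0.004, 0.1406]
tool_rot: [-0.001, 3.14, -0.002]
contact_force: [-12.1, -0.4, 6.7]
opening: 0.0119
grip_force: 110.8
t: 38.1
tool_pos: [0.4991, 0.0037, 0.1352]
tool_rot: [0.001, -3.138, 0.003]
contact_force: [-28.8, -1.4, 28.0]
opening: 0.0118
grip_force: 114.7
off [-1.2  0.6  8.7] rot [-0.002 -0.004  0.   ] deg 0.2 pos [0.4991 0.0037 0.1352] t 38.1 open 0.0118 F [-28.8  -1.4  28. ] grip 114.7
[ 0.00878669  3.24257847 -0.11490949]
```

The contact pushes the tool toward −x, so the lid sits too far toward +x. I back off and shift by 2.5 mm.

```bash
python3 -m handwheel '[{"gripper":1,"offset":[0,0,-4],"rotation":[0,0,0]},{"gripper":1,"offset":[0,0,-8],"rotation":[0,0,0]},{"gripper":1,"offset":[0,0,-12],"rotation":[0,0,0]},{"gripper":1,"offset":[1,0,-15],"rotation":[0,0,0]},{"gripper":1,"offset":[2.5,0,-15],"rotation":[0,0,0]},{"gripper":1,"offset":[2.5,0,-15],"rotation":[0,0,0]},{"gripper":1,"offset":[2.5,0,-15],"rotation":[0,0,0]},{"gripper":1,"offset":[2.5,0,-15],"rotation":[0,0,0]}]'
python3 - <<'E'
from h import *
go([.498,.0043,.1265],Rt(90)); print(st()['wrist_torque'])
shot('top','top4.png')
d=shot('scene','sc4.png')
t=cv2.imread('pics/top4.png')[190:310,250:375];s=cv2.imread('pics/sc4.png')[170:300,260:410]
cv2.imwrite('pics/c4.png',np.hstack([cv2.resize(t,(400,384),interpolation=2),cv2.resize(s,(400,384),interpolation=2)]))
E
```

```text
t: 39.1
tool_pos: [0.4977, 0.0043, 0.1446]
tool_rot: [-0.0, 3.141, -0.001]
contact_force: [0.0, 0.7, -9.0]
opening: 0.0118
grip_force: 109.3
off [-0.3  0.1 18.1] rot [-0.001  0.001  0.   ] deg 0.1 pos [0.4977 0.0043 0.1446] t 39.1 open 0.0118 F [ 0.   0.7 -9. ] grip 109.3
[-0.02014039  0.055319    0.04870606]
```

View pics/c4.png

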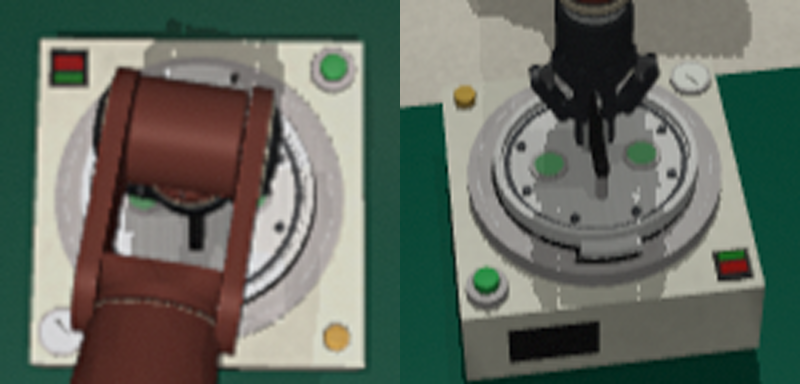

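The crop shows the wide lug just above and over its notch (scene crop 580–645, 255), aligned in rotation. I try the descent again.

```bash
python3 -m handwheel '[{"gripper":1,"offset":[0,0,1],"rotation":[0,0,0]},{"gripper":1,"offset":[0,0,2],"rotation":[0,0,0]},{"gripper":1,"offset":[0,0,3],"rotation":[0,0,0]},{"gripper":1,"offset":[0,0,4],"rotation":[0,0,0]},{"gripper":1,"offset":[0,0,5],"rotation":[0,0,0]},{"gripper":1,"offset":[0,0,6],"rotation":[0,0,0]},{"gripper":1,"offset":[0,0,7],"rotation":[0,0,0]},{"gripper":1,"offset":[0,0,7],"rotation":[0,0,0]}]'
python3 - <<'E'
from h import *
go([.498,.0043,.1265],Rt(90)); print(st()['wrist_torque'])
E
```

```text
t: 40.2
tool_pos: [0.4977, 0.0041, 0.1377]
tool_rot: [-0.0, 3.141, -0.002]
contact_force: [0.3, -0.9, -8.5]
opening: 0.0119
grip_force: 109.4
off [-0.3  0.3 11.2] rot [-0.001  0.001  0.   ] deg 0.1 pos [0.4977 0.0041 0.1377] t 40.2 open 0.0119 F [ 0.3 -0.9 -8.5] grip 109.4
[-0.12455273  0.08413994 -0.01266067]
```

Free of contact now; I continue down.

```bash
python3 -m handwheel '[{"gripper":1,"offset":[0,0,1],"rotation":[0,0,0]},{"gripper":1,"offset":[0,0,2],"rotation":[0,0,0]},{"gripper":1,"offset":[0,0,4],"rotation":[0,0,0]},{"gripper":1,"offset":[0,0,5],"rotation":[0,0,0]},{"gripper":1,"offset":[0,0,6],"rotation":[0,0,0]},{"gripper":1,"offset":[0,0,7],"rotation":[0,0,0]},{"gripper":1,"offset":[0,0,8],"rotation":[0,0,0]},{"gripper":1,"offset":[0,0,9],"rotation":[0,0,0]}]'
python3 - <<'E'
from h import *
go([.498,.0043,.1265],Rt(90)); print(st()['wrist_torque'])
E
```

```text
t: 41.2
tool_pos: [0.4981, 0.0036, 0.1327]
tool_rot: [-0.001, 3.14, -0.003]
contact_force: [-4.5, -3.0, -8.4]
opening: 0.0121
grip_force: 109.1
off [0.1 0.7 6.2] rot [-0.002  0.001  0.001] deg 0.1 pos [0.4981 0.0036 0.1327] t 41.2 open 0.0121 F [-4.5 -3.  -8.4] grip 109.1
[-0.50271423  0.87073891  0.05433653]
```

```bash
python3 -m handwheel '[{"gripper":1,"offset":[0,0,0],"rotation":[0,0,0]},{"gripper":1,"offset":[0,0,0],"rotation":[0,0,0]},{"gripper":1,"offset":[0,0,0],"rotation":[0,0,0]},{"gripper":1,"offset":[0,0,0],"rotation":[0,0,0]},{"gripper":1,"offset":[0,0,0],"rotation":[0,0,0]},{"gripper":1,"offset":[0,0,0],"rotation":[0,0,0]},{"gripper":1,"offset":[0,0,0],"rotation":[0,0,0]},{"gripper":1,"offset":[0,0,0],"rotation":[0,0,0]}]'
python3 - <<'E'
from h import *
go([.498,.0043,.1265],Rt(90)); print(st()['wrist_torque'])
E
```

```text
t: 42.2
tool_pos: [0.4983, 0.0038, 0.13]
tool_rot: [-0.001, 3.14, -0.002]
contact_force: [-4.7, -2.6, 3.6]
opening: 0.012
grip_force: 111.1
off [0.3 0.5 3.5] rot [-0.002  0.002  0.   ] deg 0.2 pos [0.4983 0.0038 0.13  ] t 42.2 open 0.012 F [-4.7 -2.6  3.6] grip 111.1
[-0.48950213  1.26969858  0.07688961]
```

```bash
python3 -m handwheel '[{"gripper":1,"offset":[0.5,-0.5,0],"rotation":[0,0,0]},{"gripper":1,"offset":[1,-0.5,0],"rotation":[0,0,0]},{"gripper":1,"offset":[1,-0.5,1],"rotation":[0,0,0]},{"gripper":1,"offset":[1,-0.5,2],"rotation":[0,0,0]},{"gripper":1,"offset":[1,-0.5,2],"rotation":[0,0,0]},{"gripper":1,"offset":[1,-0.5,2],"rotation":[0,0,0]},{"gripper":1,"offset":[1,-0.5,2],"rotation":[0,0,0]},{"gripper":1,"offset":[1,-0.5,2],"rotation":[0,0,0]}]'
python3 - <<'E'
from h import *
go([.498,.0043,.1265],Rt(90)); print(st()['wrist_torque'])
E
```

```text
t: 43.2
tool_pos: [0.4988, 0.0037, 0.1289]
tool_rot: [-0.0, 3.135, -0.001]
contact_force: [1.4, -0.7, 7.7]
opening: 0.0125
grip_force: 111.8
off [0.8 0.6 2.4] rot [-0.001  0.006  0.   ] deg 0.4 pos [0.4988 0.0037 0.1289] t 43.2 open 0.0125 F [ 1.4 -0.7  7.7] grip 111.8
[-0.21113462  0.74233656 -0.05235428]
```

The lid is nearly home. I let go so that it settles flat under its own weight, then regrip.

```bash
python3 -m handwheel '[{"gripper":0.8,"offset":[0,0,0],"rotation":[0,0,0]},{"gripper":0.4,"offset":[0,0,0],"rotation":[0,0,0]},{"gripper":0.3,"offset":[0,0,0],"rotation":[0,0,0]},{"gripper":0.3,"offset":[0,0,0],"rotation":[0,0,0]},{"gripper":0.3,"offset":[0,0,0],"rotation":[0,0,0]},{"gripper":0.3,"offset":[0,0,0],"rotation":[0,0,0]},{"gripper":0.3,"offset":[0,0,0],"rotation":[0,0,0]},{"gripper":0.3,"offset":[0,0,0],"rotation":[0,0,0]}]'
python3 -m handwheel '[{"gripper":0.3,"offset":[0,0,-15],"rotation":[0,0,0]},{"gripper":0.3,"offset":[0,0,-30],"rotation":[0,0,0]},{"gripper":0.3,"offset":[0,0,-50],"rotation":[0,0,0]},{"gripper":0.3,"offset":[0,0,-70],"rotation":[0,0,0]},{"gripper":0.3,"offset":[0,0,-80],"rotation":[0,0,0]},{"gripper":0.3,"offset":[0,0,-80],"rotation":[0,0,0]},{"gripper":0.3,"offset":[0,0,-80],"rotation":[0,0,0]},{"gripper":0.3,"offset":[0,0,-80],"rotation":[0,0,0]}]'
python3 - <<'E'
from h import *
go([.498,.0043,.1265],Rt(90)); d=shot('wrist','w8.png'); s=shot('scene','sc8.png')
print('exp handle ends', pix(d,[.4453,.0043,.1535]),pix(d,[.5553,.0043,.1535]))
a=cv2.imread('pics/w8.png'); b=cv2.imread('pics/sc8.png')[170:300,260:410]
cv2.imwrite('pics/c8.png',np.hstack([cv2.resize(a,(440,330)),cv2.resize(b,(360,330),interpolation=2)]))
E
```

```text
t: 44.2
tool_pos: [0.4968, 0.0037, 0.1268]
tool_rot: [-0.0, 3.14, -0.001]
contact_force: [0.2, -0.3, 0.2]
opening: 0.0297
grip_force: 0.0
t: 45.2
tool_pos: [0.4961, 0.0039, 0.2056]
tool_rot: [0.0, -3.141, 0.0]
contact_force: [0.5, 0.3, 0.5]
opening: 0.0298
grip_force: 0.0
off [-2.   0.5 79.1] rot [-0.    -0.001  0.   ] deg 0.0 pos [0.4961 0.0039 0.2056] t 45.2 open 0.0298 F [0.5 0.3 0.5] grip 0.0
exp handle ends [313.93882665 173.35052589] [313.87966042 345.02166317]
```

View pics/c8.png

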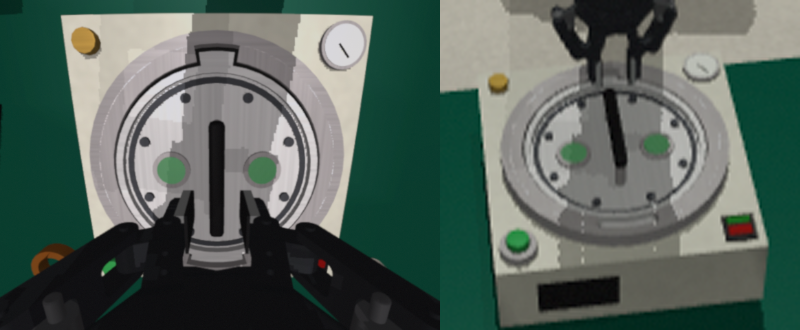

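The lid is lying flat inside the flange, with the narrow lug in its notch (217,55). I measure the bar again for the regrip.

```bash
python3 - <<'E'
from h import *
d=shot('wrist'); g=cv2.cvtColor(d['image'],cv2.COLOR_RGB2GRAY)
o=np.zeros_like(g); o[160:360,296:334]=(g[160:360,296:334]<60)*255
n,l,S,C=cv2.connectedComponentsWithStats(o); i=1+S[1:,4].argmax(); print(S[i])
yx=np.argwhere(l==i)
for z in(.1535,.16): 
    H=np.array([onz(d,x,y,z)[:2] for y,x in yx]); hc=H.mean(0); u=np.linalg.svd(H-hc)[2][0]; L=(H-hc)@u; m=hc+u*(L.max()+L.min())/2
    print(m,np.degrees(np.arctan2(u[1],u[0])),np.ptp(L))
go([*m,.1265],Rt(90)); go([.5003,.0043,.1265],Rt(90))
E
```

```text
[ 304  175   23  168 3538]
[0.49994133 0.00474818] 0.0777909788418221 0.10701119413287644
[0.49751023 0.00475746] 0.07779097884182215 0.10342200278759248
off [-1.1  1.  79.6] rot [-0.  0.  0.] deg 0.0 pos [0.4964 0.0038 0.2061] t 45.4 open 0.0298 F [-0. -0. -0.] grip 0.0
off [-3.9  0.5 79.6] rot [-0.  0.  0.] deg 0.0 pos [0.4964 0.0038 0.2061] t 45.4 open 0.0298 F [-0. -0. -0.] grip 0.0
```

```bash
python3 -m handwheel '[{"gripper":0.3,"offset":[-4,0.6,20],"rotation":[0,0,0]},{"gripper":0.3,"offset":[-4,0.6,40],"rotation":[0,0,0]},{"gripper":0.3,"offset":[-4,0.6,60],"rotation":[0,0,0]},{"gripper":0.3,"offset":[-4,0.6,72],"rotation":[0,0,0]},{"gripper":0.3,"offset":[-4,0.6,79],"rotation":[0,0,0]},{"gripper":0.3,"offset":[-4,0.6,79],"rotation":[0,0,0]},{"gripper":0.3,"offset":[-4,0.6,79],"rotation":[0,0,0]},{"gripper":0.3,"offset":[-4,0.6,79],"rotation":[0,0,0]}]'
python3 -m handwheel '[{"gripper":0.6,"offset":[0,0,0],"rotation":[0,0,0]},{"gripper":1,"offset":[0,0,0],"rotation":[0,0,0]},{"gripper":1,"offset":[0,0,0],"rotation":[0,0,0]},{"gripper":1,"offset":[0,0,0],"rotation":[0,0,0]},{"gripper":1,"offset":[0,0,0],"rotation":[0,0,0]},{"gripper":1,"offset":[0,0,0],"rotation":[0,0,0]},{"gripper":1,"offset":[0,0,0],"rotation":[0,0,0]},{"gripper":1,"offset":[0,0,0],"rotation":[0,0,0]}]' 80
python3 - <<'E'
from h import *
go([.5,.0045,.1265],Rt(90)); print(st()['wrist_torque'])
E
```

```text
t: 46.35
tool_pos: [0.5013, 0.0042, 0.1286]
tool_rot: [-0.0, 3.139, -0.001]
contact_force: [-0.6, 0.1, 0.4]
opening: 0.0297
grip_force: 0.0
t: 47.35
tool_pos: [0.5011, 0.004, 0.1285]
tool_rot: [-0.0, 3.14, -0.002]
contact_force: [-1.8, -2.5, 5.5]
opening: 0.0127
grip_force: 79.3
off [1.1 0.5 2. ] rot [-0.001  0.002  0.   ] deg 0.1 pos [0.5011 0.004  0.1285] t 47.4 open 0.0127 F [-1.8 -2.5  5.5] grip 79.3
[-0.32204652  0.27816026 -0.00546424]
```

Gripped. I turn clockwise: a small test turn first.

```bash
python3 -m handwheel '[{"gripper":1,"offset":[0.5,0,0],"rotation":[0,0,0.02]},{"gripper":1,"offset":[0.5,0,0],"rotation":[0,0,0.04]},{"gripper":1,"offset":[0.5,0,0],"rotation":[0,0,0.06]},{"gripper":1,"offset":[0.5,0,0],"rotation":[0,0,0.08]},{"gripper":1,"offset":[0.5,0,0],"rotation":[0,0,0.1]},{"gripper":1,"offset":[0.5,0,0],"rotation":[0,0,0.12]},{"gripper":1,"offset":[0.5,0,0],"rotation":[0,0,0.12]},{"gripper":1,"offset":[0.5,0,0],"rotation":[0,0,0.12]}]'
python3 - <<'E'
from h import *
go([.5,.0045,.1285],Rt(90-34.4)); print(st()['wrist_torque'])
E
```

```text
t: 48.35
tool_pos: [0.5007, 0.005, 0.1285]
tool_rot: [0.186, 3.134, 0.001]
contact_force: [-0.7, 0.5, 6.2]
opening: 0.0125
grip_force: 79.9
off [ 0.7 -0.6 -0. ] rot [0.001 0.002 0.482] deg 27.6 pos [0.5007 0.005  0.1285] t 48.4 open 0.0125 F [-0.7  0.5  6.2] grip 79.9
[0.16203603 0.11632292 0.69493257]
```

```bash
python3 -m handwheel '[{"gripper":1,"offset":[0.5,0,0],"rotation":[0,0,0.05]},{"gripper":1,"offset":[0.5,0,0],"rotation":[0,0,0.11]},{"gripper":1,"offset":[0.5,0,0],"rotation":[0,0,0.17]},{"gripper":1,"offset":[0.5,0,0],"rotation":[0,0,0.23]},{"gripper":1,"offset":[0.5,0,0],"rotation":[0,0,0.29]},{"gripper":1,"offset":[0.5,0,0],"rotation":[0,0,0.35]},{"gripper":1,"offset":[0.5,0,0],"rotation":[0,0,0.41]},{"gripper":1,"offset":[0.5,0,0],"rotation":[0,0,0.45]}]'
python3 -m handwheel '[{"gripper":1,"offset":[0,0,0],"rotation":[0,0,0.01]},{"gripper":1,"offset":[0,0,0],"rotation":[0,0,0.02]},{"gripper":1,"offset":[0,0,0],"rotation":[0,0,0.02]},{"gripper":1,"offset":[0,0,0],"rotation":[0,0,0.02]},{"gripper":1,"offset":[0,0,0],"rotation":[0,0,0.02]},{"gripper":1,"offset":[0,0,0],"rotation":[0,0,0.02]},{"gripper":1,"offset":[0,0,0],"rotation":[0,0,0.02]},{"gripper":1,"offset":[0,0,0],"rotation":[0,0,0.02]}]'
python3 - <<'E'
from h import *
go([.5,.0045,.1285],Rt(90-34.4)); print(st()['wrist_torque'])
E
```

```text
t: 49.35
tool_pos: [0.5004, 0.005, 0.1284]
tool_rot: [0.882, 3.013, 0.002]
contact_force: [0.4, 1.2, 5.7]
opening: 0.0125
grip_force: 79.9
t: 50.35
tool_pos: [0.5004, 0.005, 0.1284]
tool_rot: [0.911, 3.004, 0.002]
contact_force: [0.5, 0.9, 5.1]
opening: 0.0128
grip_force: 79.8
off [ 0.  -0.6 -0.1] rot [0.002 0.002 0.012] deg 0.7 pos [0.5004 0.005  0.1284] t 50.4 open 0.0128 F [0.5 0.9 5.1] grip 79.8
[0.05399863 0.06419197 0.72171473]
```

```bash
python3 -m handwheel '[{"gripper":0.8,"offset":[0,0,0],"rotation":[0,0,0]},{"gripper":0.5,"offset":[0,0,0],"rotation":[0,0,0]},{"gripper":0.3,"offset":[0,0,0],"rotation":[0,0,0]},{"gripper":0.3,"offset":[0,0,0],"rotation":[0,0,0]},{"gripper":0.3,"offset":[0,0,0],"rotation":[0,0,0]},{"gripper":0.3,"offset":[0,0,-10],"rotation":[0,0,0]},{"gripper":0.3,"offset":[0,0,-25],"rotation":[0,0,0]},{"gripper":0.3,"offset":[0,0,-40],"rotation":[0,0,0]}]'
python3 -m handwheel '[{"gripper":0.3,"offset":[0,0,-20],"rotation":[0,0,0]},{"gripper":0.3,"offset":[0,0,-35],"rotation":[0,0,0]},{"gripper":0.3,"offset":[0,0,-40],"rotation":[0,0,0]},{"gripper":0.3,"offset":[0,0,-40],"rotation":[0,0,0]},{"gripper":0.3,"offset":[0,0,-40],"rotation":[0,0,0]},{"gripper":0.3,"offset":[0,0,-40],"rotation":[0,0,0]},{"gripper":0.3,"offset":[0,0,-40],"rotation":[0,0,0]},{"gripper":0.3,"offset":[0,0,-40],"rotation":[0,0,0]}]'
python3 - <<'E'
from h import *
d=shot('wrist','w9.png'); g=cv2.cvtColor(d['image'],cv2.COLOR_RGB2GRAY)
o=np.zeros_like(g); o[160:360,290:340]=(g[160:360,290:340]<60)*255
n,l,S,C=cv2.connectedComponentsWithStats(o); i=1+S[1:,4].argmax(); print(S[i])
H=np.array([onz(d,x,y,.1535)[:2] for y,x in np.argwhere(l==i)]); hc=H.mean(0); u=np.linalg.svd(H-hc)[2][0]; L=(H-hc)@u; print(hc+u*(L.max()+L.min())/2,np.degrees(np.arctan2(u[1],u[0])),np.ptp(L))
go([.621,-.1175,.2],Rt(0))
s=shot('scene','sc9.png')
a=cv2.imread('pics/w9.png'); b=cv2.imread('pics/sc9.png')[170:300,260:410]
cv2.imwrite('pics/c9.png',np.hstack([cv2.resize(a,(440,330)),cv2.resize(b,(360,330),interpolation=2)]))
E
```

```text
t: 51.35
tool_pos: [0.5002, 0.0043, 0.1696]
tool_rot: [0.912, 3.003, 0.0]
contact_force: [-0.4, 0.7, 0.2]
opening: 0.0297
grip_force: 0.0
t: 52.35
tool_pos: [0.4996, 0.0044, 0.2075]
tool_rot: [0.913, 3.005, -0.0]
contact_force: [-0.5, 0.0, -0.2]
opening: 0.0299
grip_force: 0.0
[ 306  168   22  168 3520]
[0.49977605 0.0060271 ] -33.641705410155986 0.10667334669157291
off [-168.7  -33.9    7.8] rot [0.001 0.001 0.981] deg 56.2 pos [0.4996 0.0044 0.2076] t 52.4 open 0.0295 F [-1.1 -0.6 -0.5] grip 0.0
```

View pics/c9.png

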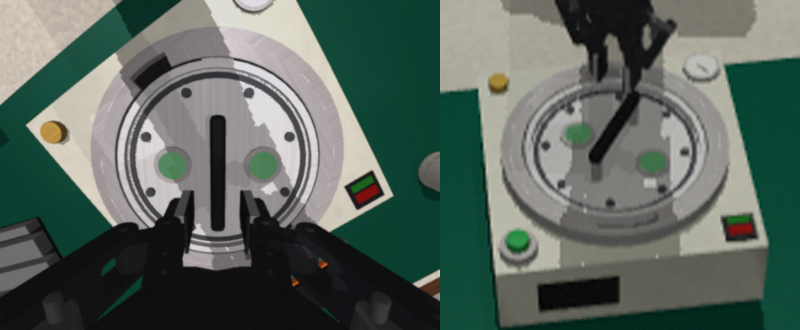

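The lid is locked: the bar is at −33.6°, the notches are uncovered (wrist crop 152,72) and the rim is level. Now the start button.

```bash
python3 -m handwheel '[{"gripper":1,"offset":[-28,-6,2],"rotation":[0,0,0]},{"gripper":1,"offset":[-57,-12,3],"rotation":[0,0,0]},{"gripper":1,"offset":[-85,-17,5],"rotation":[0,0,0]},{"gripper":1,"offset":[-113,-23,7],"rotation":[0,0,0]},{"gripper":1,"offset":[-141,-29,8],"rotation":[0,0,0]},{"gripper":1,"offset":[-169,-34,8],"rotation":[0,0,0]},{"gripper":1,"offset":[-169,-34,8],"rotation":[0,0,0]},{"gripper":1,"offset":[-169,-34,8],"rotation":[0,0,0]}]'
python3 -m handwheel '[{"gripper":1,"offset":[0,0,15],"rotation":[0,0,0]},{"gripper":1,"offset":[0,0,30],"rotation":[0,0,0]},{"gripper":1,"offset":[0,0,45],"rotation":[0,0,0]},{"gripper":1,"offset":[0,0,60],"rotation":[0,0,0]},{"gripper":1,"offset":[0,0,66],"rotation":[0,0,0]},{"gripper":1,"offset":[0,0,66],"rotation":[0,0,0]},{"gripper":1,"offset":[0,0,66],"rotation":[0,0,0]},{"gripper":1,"offset":[0,0,66],"rotation":[0,0,0]}]'
python3 - <<'E'
from h import *
go([.6215,-.1178,.116],Rt(55.7))
E
```

```text
t: 53.45
tool_pos: [0.6208, -0.1174, 0.1997]
tool_rot: [0.913, 3.006, 0.0]
contact_force: [-0.7, -0.1, 0.5]
opening: 0.0002
grip_force: 0.0
t: 54.45
tool_pos: [0.6218, -0.118, 0.1349]
tool_rot: [0.912, 3.003, -0.0]
contact_force: [-0.0, -0.2, -0.1]
opening: 0.0001
grip_force: 0.0
off [ 0.5  0.  18.9] rot [0.001 0.003 0.009] deg 0.5 pos [ 0.6218 -0.118   0.1349] t 54.5 open 0.0001 F [-0.  -0.2 -0.1] grip 0.0
```

```bash
python3 -m handwheel '[{"gripper":1,"offset":[0,0,6],"rotation":[0,0,0]},{"gripper":1,"offset":[0,0,11],"rotation":[0,0,0]},{"gripper":1,"offset":[0,0,14],"rotation":[0,0,0]},{"gripper":1,"offset":[0,0,16],"rotation":[0,0,0]},{"gripper":1,"offset":[0,0,18],"rotation":[0,0,0]},{"gripper":1,"offset":[0,0,19],"rotation":[0,0,0]},{"gripper":1,"offset":[0,0,19.5],"rotation":[0,0,0]},{"gripper":1,"offset":[0,0,19.5],"rotation":[0,0,0]}]'
```

```text
t: 55.45
tool_pos: [0.6212, -0.1178, 0.116]
tool_rot: [0.913, 3.005, -0.001]
contact_force: [-5.2, 1.2, 9.5]
opening: -0.0002
grip_force: 4.5
```

It is fully in (9.5 N, z 0.116). I retract and check.

```bash
python3 -m handwheel '[{"gripper":1,"offset":[0,0,0.5],"rotation":[0,0,0]},{"gripper":1,"offset":[0,0,0.5],"rotation":[0,0,0]},{"gripper":1,"offset":[0,0,-15],"rotation":[0,0,0]},{"gripper":1,"offset":[0,0,-40],"rotation":[0,0,0]},{"gripper":1,"offset":[0,0,-70],"rotation":[0,0,0]},{"gripper":1,"offset":[0,0,-100],"rotation":[0,0,0]},{"gripper":1,"offset":[0,0,-120],"rotation":[0,0,0]},{"gripper":1,"offset":[0,0,-120],"rotation":[0,0,0]}]'
python3 - <<'E'
from h import *
go([.6215,-.1178,.116],Rt(55.7))
a=shot('scene','sc10.png'); b=cv2.imread('pics/sc9.png'); i=a['image'][:,:,::-1]
df=np.abs(i.astype(int)-b).sum(2)
for n,p in dict(tape=(238,321),moulds=(354,337),bottle=(446,297),lid=(345,232),btn=(292,267)).items(): print(n,df[p[1]-15:p[1]+15,p[0]-20:p[0]+20].mean().round(1))
o=cv2.imread('pics/scene0.png'); 
for n,p in dict(tape=(238,321),moulds=(354,337),bottle=(446,297)).items(): print(n,np.abs(i.astype(int)-o).sum(2)[p[1]-20:p[1]+20,p[0]-30:p[0]+30].mean().round(1))
E
```

```text
t: 56.45
tool_pos: [0.6222, -0.1181, 0.2366]
tool_rot: [0.911, 3.001, -0.0]
contact_force: [0.8, 0.3, -0.2]
opening: 0.0
grip_force: 0.0
off [  1.4  -0.3 120.6] rot [0.001 0.005 0.009] deg 0.6 pos [ 0.6222 -0.1181  0.2366] t 56.5 open 0.0 F [ 0.8  0.3 -0.2] grip 0.0
tape 6.3
moulds 5.6
bottle 8.5
lid 78.4
btn 58.9
tape 6.7
moulds 6.4
bottle 8.0
```

```bash
python3 -c "
from station import ctrl
print(ctrl.finish_job())"
```

```text
the job is handed in; nothing more can be done
None
```

I handed the job in at about 56 s: three screens leaning in the chamber, the lid seated and turned 0.587 rad clockwise (locked), the start button pressed fully and released, and the bystanders unmoved; I didn't re-measure the lid after the press, and the hand-in returned no verdict.

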